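Exchange the sample in a colour comparator

TASK

Change the sample in the colour comparator: first stand the red-capped and blue-capped standards aside in the white tray, then take the orange-capped old sample out from between them and stand it on the middle of the cork mat. While the standards are still in the tray, stand the green-capped new sample on the comparator's middle place, then put the standards back, each centred on the pad of its own colour (they may have been standing on the wrong ones). Keep every vial upright and leave all of them standing free.

Things in the scene. Friction and masses are not known exactly. Their poses are not given: they have to be found in the camera images.
- comparator: fixed grey comparator base, 90 mm (its x) by 160 mm (its y), 10 mm high; origin at the centre of its underside. Three pads, 2 mm high, lie in a row along its y axis, 42 mm apart: a round white one (38 mm) in the middle, a red and a blue tile at y = +42 and -42 mm (either way round). Pad tops are 12 mm above the bench. Vials at the ends are best gripped across the row (x)
- middle_place (a point): centre of the top of the white middle pad, 12 mm above the bench; axes as the comparator's. Two upright panes 34 mm wide (along y), reaching 72 mm above the bench, flank it: a clear one at x = -23 to -28 mm and a white one at x = +23 to +28 mm. So a vial here can be gripped only along the row (y), when its neighbours are gone
- red_pad: red pad at one end of the comparator, tile of 78 mm (across the row, the comparator's x) by 36 mm (along the row) and 2 mm high; origin at the centre of its underside (its top is 2 mm higher)
- blue_pad: blue pad at the other end of the comparator, tile of 78 mm (across the row, the comparator's x) by 36 mm (along the row) and 2 mm high; origin at the centre of its underside (its top is 2 mm higher)
- tray: fixed white open tray on the bench, 100 mm (its x) by 150 mm (its y), rim 12 mm high, walls and floor 4 mm thick; origin at the centre of its underside
- cork_mat: fixed round cork mat on the bench, 72 mm diameter, 6 mm thick; origin at the centre of its underside
- red_standard: closed plastic sample vial, upright, 27 mm diameter and 68 mm tall (clear body to 56 mm, red screw cap 24 mm in diameter above); origin at the centre of its underside, z up; about 32 g; one of the two standards, at first on an end pad of the comparator
- blue_standard: closed plastic sample vial, upright, 27 mm diameter and 68 mm tall (clear body to 56 mm, blue screw cap 24 mm in diameter above); origin at the centre of its underside, z up; about 32 g; the other standard, at first on the other end pad (a blue-capped vial in the clear rack at the far left is not part of the job)
- old_sample: closed plastic sample vial, upright, 27 mm diameter and 68 mm tall (clear body to 56 mm, orange screw cap 24 mm in diameter above); origin at the centre of its underside, z up; about 32 g; at first on the middle place of the comparator, between the panes and the standards, 15 mm from each standard
- new_sample: closed plastic sample vial, upright, 27 mm diameter and 68 mm tall (clear body to 56 mm, green screw cap 24 mm in diameter above); origin at the centre of its underside, z up; about 32 g; at first alone on the bench
There are look-alikes about, which are no part of the job. Of the things like the old_sample, leave any that is purple; of the rest the larger one is meant.

How it is judged:
By the outcome, as a careful person would: the job done as asked, in the order asked, and still so for the second after the job is handed in, with the robot touching nothing.
It also fails if it takes over 136 s, if anything falls off the work surface, if the arm or the gripper's body presses on something with over 40 N, if the wrist force passes 120 N, or if a joint passes its speed limit or range.

ROBOT

A 6-joint arm with a two-finger parallel gripper is mounted at the origin on a cart in front of the work surface, level with it; the furniture and walls round the work are solid. World frame = base frame: x ahead of the robot, y to its left, z up, the work surface at z = 0. Lengths are in mm, angles in rad, forces in N, time in s.
With the tool pointing down it reaches from about 350 to 975 mm from the base axis. Payload 7.1 kg.
Tool frame: the origin (TCP) lies at the very end of the fingers, on their centre line; the grasp point (between the pads) lies 19 mm behind it; x points along the fingers, z is the direction in which the jaws open and shut, and the axes are right-handed (so a half turn about x gives the same grasp; the last joint's range is limited). The gripper opens to 88 mm and grips with 3 to 60 N. Pads are 20 mm wide; open, the fingers measure 115 mm over their backs; the gripper's body (75 mm by 178 mm) begins 61 mm behind the grasp point.
Start: joints at [1.16, 0.423, 1.63, -0, 1.089, -0.019], TCP at [238.626, 577.635, 222.675] pointing down, gripper open.
Joint ranges: [-3, 3], [-0.9, 2.11], [0.09, 2.58], [-1.31, 4.45], [0.11, 2.69], [-2.54, 2.54]. Speed limits (rad/s): [2.39, 2.39, 3.01, 3.14, 3.14, 3.14].

INTERFACE

Orientations are given as a rotation vector (axis times angle).
In Python, from workcell import * gives the robot as it stands.
- The arm moves only by the shell command python3 -m crank 'ROWS'. ROWS is JSON, a list of rows, each a list of 3 entries, a list of its own where there are three numbers: the shift along the tool's x, y, z in cm, then the turn, a rotation vector about the tool's x, y, z in degrees, then the finger opening in cm, from 0 to 8.78. In form: [[[dx, dy, dz], [rx, ry, rz], claw], ...]. A call has 1 to 5 rows; each row shifts and turns the commanded pose from where the row before left it, along the tool's axes as they then stand; what a row does not reach is not made up. A row lasts 1/8 s, in which the tool goes at most 62.5 mm and 10.7 degrees, less where a joint would pass 70% of its speed; a pose out of reach is approached as far as the arm can. A call with a gripper value outside its range is refused whole. The fingers move at their own pace and stop on an object; the grip force is fixed at half the most. Time passes only in rows, so rows that do not move let the fingers close. It gives the time, the measured TCP pose, the force and the opening at its end, in the units of the state.
- get_obs(): the state, without advancing time (a new reading comes with each control period).
- get_image(name): name is "scene" or "top" or "wrist"; returns a dict with "pixels" (384x512x3 uint8, red, green, blue), "mtx" (3x3 intrinsics, pixels), "view" (4x4, takes a point from world to camera coordinates). Camera axes: x right, y down, z forward; pixel columns grow to the right and rows downward; lengths in mm; the calibration is good to about 2 mm. A picture is of the moment at which its call begins. There is no depth.
- close_job(): hands the job in, once; it reports no verdict.
The state is a dict: "t": time; "qpos": joint angles; "qvel": joint speeds; "joint_torque": joint torques, N m; "ee_pos": TCP position; "orientation": TCP orientation; "ft_force": force on the tool from outside, world axes, zero at the start; "moment": the same for the moment, N m; "width": finger opening in mm.
Only numpy, scipy, OpenCV 4.12 (cv2) and the standard library are available. Lean on these libraries where they do the work, as an engineer would, in place of code of your own. Each camera call takes 0.05 s, during which the arm holds its last target.

## Working session

There is one attempt and no reset: what is moved stays moved. The work goes in short steps, Python scripts to look and compute and a shell command to move; the robot and the scene stay as the last step left them, time stands still between calls to the robot, and variables do not carry over. Pictures are saved under pics/ and viewed, and the job is handed in when it is done.

```bash
ls; mkdir -p pics; python3 - <<'E'
from workcell import *
import cv2
o=get_obs();print(o)
for n in ["scene","top","wrist"]:
    d=get_image(n);cv2.imwrite(f"pics/{n}0.png",d["pixels"][:,:,::-1]);print(n,d["mtx"].tolist(),d["view"].round(3).tolist())
E
```

```text
pics
{'t': 0.0, 'qpos': array([ 1.16001011e+00,  4.23819924e-01,  1.63068230e+00, -5.33247913e-06,
        1.08860345e+00, -1.90256688e-02]), 'qvel': array([ 0.00105602, -0.00032192,  0.00043986, -0.00141991,  0.00113892,
       -0.00017042]), 'joint_torque': array([-2.70012686e-03, -5.44629800e+01, -2.73669416e+01,  6.42880448e-02,
        2.27204076e-02, -1.70353819e-04]), 'ee_pos': array([238.40618083, 577.14391445, 221.91778342]), 'orientation': array([-0.91681159,  1.3707446 ,  0.91545858]), 'ft_force': array([ 0.66081725, -0.39260142,  0.00377941]), 'moment': array([-0.00750654,  0.04062418,  0.03398638]), 'width': 87.66338372547554}
scene [[420.85633101587115, 0.0, 254.74436195972118], [0.0, 420.85633101587115, 183.68186951286657], [0.0, 0.0, 1.0]] [[0.766, -0.643, 0.015, -461.957], [-0.487, -0.595, -0.64, 324.424], [0.42, 0.482, -0.769, 811.308], [0.0, 0.0, 0.0, 1.0]]
top [[415.1644385762587, 0.0, 249.60276146707443], [0.0, 415.1644385762587, 189.1123365961565], [0.0, 0.0, 1.0]] [[0.009, -1.0, 0.01, -27.235], [-0.983, -0.01, -0.183, 594.72], [0.184, -0.008, -0.983, 1044.653], [0.0, 0.0, 0.0, 1.0]]
wrist [[295.68864028993767, 0.0, 257.7823789188368], [0.0, 295.68864028993767, 194.11420308096876], [0.0, 0.0, 1.0]] [[0.382, 0.924, -0.002, -624.362], [0.88, -0.363, 0.305, -38.056], [0.282, -0.118, -0.952, 392.849], [0.0, 0.0, 0.0, 1.0]]
```

View pics/scene0.png

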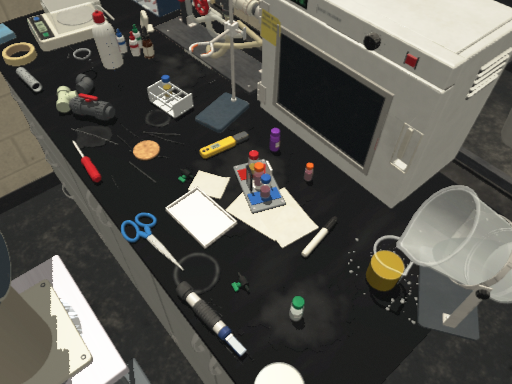

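View pics/top0.png

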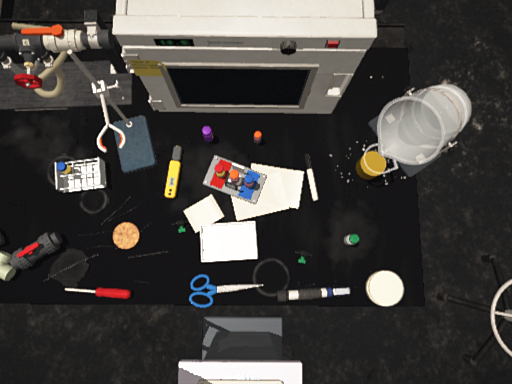

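View pics/wrist0.png

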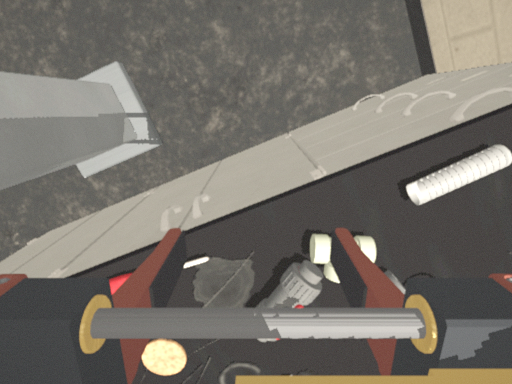

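The top view shows the comparator at about (235,180), tray (229,242), cork mat (126,236) and green vial (351,240). The old sample has three candidates: orange cap in the comparator (234,174), a small orange vial (258,137) and a purple vial (208,133). Next I'll enlarge these.

```bash
python3 - <<'E'
import cv2,numpy as np
a=cv2.imread("pics/top0.png")[115:275,180:300];b=cv2.imread("pics/scene0.png")[120:250,160:330]
a=cv2.resize(a,None,fx=3.7,fy=3.7,interpolation=cv2.INTER_CUBIC);
cv2.imwrite("pics/c1.png",a)
cv2.imwrite("pics/c2.png",cv2.resize(b,None,fx=4.5,fy=4.5,interpolation=cv2.INTER_CUBIC))
E
```

```text
(no output)
```

View pics/c1.png

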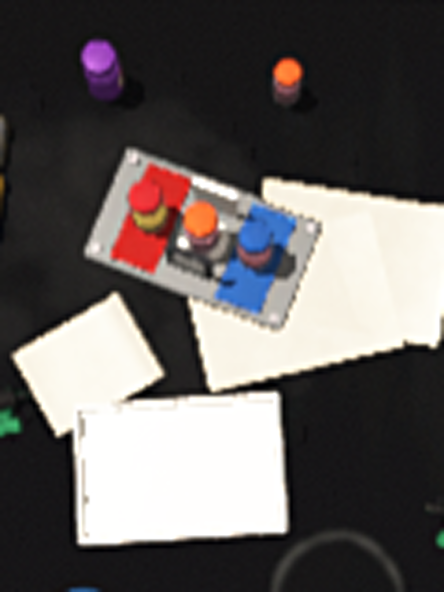

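View pics/c2.png

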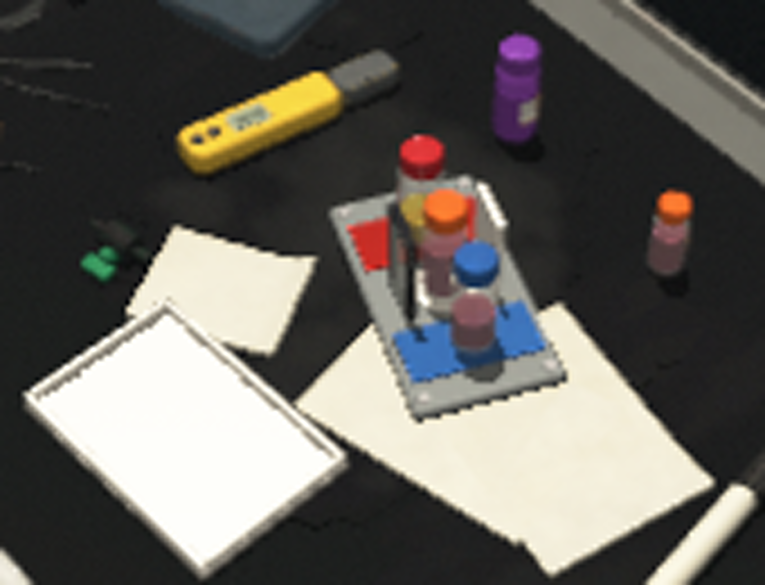

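The old sample is the orange cap in the comparator at top (234,174). It is larger than the lone orange vial at (258,137), and the purple one at (208,133) is to be left. Both standards already stand on their own colours. Now to measure positions.

```bash
cat > h.py <<'E'
import numpy as np,cv2
from scipy.spatial.transform import Rotation as R
from workcell import *
def grab(n):
    d=get_image(n); return d
def ray(d,uv):
    V=np.array(d["view"]);Rm=V[:3,:3];c=-Rm.T@V[:3,3]
    r=Rm.T@np.linalg.solve(np.array(d["mtx"]),[uv[0],uv[1],1.]);return c,r/np.linalg.norm(r)
def plane(d,uv,z):
    c,r=ray(d,uv);return c+r*(z-c[2])/r[2]
def tri(obs):
    A=np.zeros((3,3));b=np.zeros(3)
    for d,uv in obs:
        c,r=ray(d,uv);P=np.eye(3)-np.outer(r,r);A+=P;b+=P@c
    p=np.linalg.solve(A,b)
    return p,[float(np.linalg.norm((np.eye(3)-np.outer(r,r))@(p-c))) for c,r in [ray(d,uv) for d,uv in obs]]
def proj(d,p):
    V=np.array(d["view"]);q=V[:3,:3]@np.asarray(p,float)+V[:3,3];k=np.array(d["mtx"])@q;return k[:2]/k[2]
HUE={"red":[(0,5),(173,180)],"orange":[(6,17)],"blue":[(102,122)],"green":[(55,90)],"yellow":[(20,34)]}
def mask(d,col,s=120,v=60):
    h=cv2.cvtColor(d["pixels"],cv2.COLOR_RGB2HSV);m=np.zeros(h.shape[:2],np.uint8)
    for a,b in HUE[col]: m|=cv2.inRange(h,(a,s,v),(b,255,255))
    return m
def blobs(d,col,box=None,amin=15,**k):
    m=mask(d,col,**k)
    if box:
        z=np.zeros_like(m);x0,y0,x1,y1=box;z[y0:y1,x0:x1]=m[y0:y1,x0:x1];m=z
    n,l,s,c=cv2.connectedComponentsWithStats(m)
    return [(c[i].round(1).tolist(),s[i].tolist()) for i in range(1,n) if s[i][4]>=amin]
E
python3 - <<'E'
from h import *
t=grab("top");s=grab("scene")
for c in HUE:
    print(c,"T",blobs(t,c,(110,120,370,270)));print("  S",blobs(s,c,(120,120,330,330)))
E
```

```text
red T [([220.3, 173.3], [210, 159, 22, 30, 310])]
  S [([253.5, 154.4], [249, 150, 10, 10, 86]), ([264.2, 168.2], [262, 164, 4, 9, 20]), ([242.6, 173.6], [237, 168, 10, 12, 84])]
orange T [([257.5, 133.9], [254, 131, 8, 7, 43]), ([120.2, 138.7], [119, 133, 3, 13, 18]), ([233.6, 173.7], [229, 169, 10, 10, 71]), ([125.5, 235.1], [112, 222, 28, 28, 552])]
  S [([146.0, 149.6], [133, 140, 27, 20, 407]), ([258.4, 166.6], [254, 162, 10, 10, 87]), ([309.5, 165.4], [306, 162, 8, 8, 54])]
blue T [([248.6, 184.4], [238, 170, 22, 29, 297])]
  S [([265.3, 178.4], [261, 174, 10, 10, 80]), ([263.2, 196.2], [248, 187, 33, 18, 256]), ([138.7, 226.5], [121, 212, 36, 30, 504])]
green T [([181.3, 229.2], [178, 226, 8, 7, 39]), ([354.4, 238.2], [350, 234, 10, 10, 73]), ([301.5, 259.9], [298, 256, 8, 8, 44])]
  S [([181.8, 178.0], [178, 175, 8, 7, 43]), ([235.7, 285.6], [231, 282, 10, 10, 64]), ([298.1, 301.9], [292, 296, 13, 13, 132])]
yellow T [([367.4, 158.5], [365, 151, 5, 17, 64]), ([361.9, 167.8], [356, 155, 14, 23, 182]), ([172.1, 177.6], [165, 160, 15, 38, 301]), ([220.5, 174.0], [216, 171, 9, 6, 26])]
  S [([217.5, 146.9], [199, 136, 37, 23, 383]), ([251.5, 166.7], [249, 163, 6, 10, 33])]
```

```bash
python3 - <<'E'
from h import *
t=grab("top");s=grab("scene")
def p(n,a,b): q,e=tri([(t,a),(s,b)]);print(n,q.round(1),np.round(e,1))
p("red",(219.7,168.),(253.5,154.4));p("org",(233.6,173.7),(258.4,166.6));p("blue",(249.5,179),(265.3,178.4));p("green",(354.4,238.2),(298.1,301.9))
p("cork",(125.5,235.1),(146,149.6));p("smallorg",(257.5,133.9),(309.5,165.4))
C=[(215.3,155.5),(266.5,175),(255.1,203.4),(203.5,183.9)]
W=np.array([plane(t,c,10) for c in C]);print(W.round(1),[np.linalg.norm(W[i]-W[i-1]).round(1) for i in range(4)],W.mean(0))
S=[(160+x/4.5,120+y/4.5) for x,y in [(472,178),(566,377),(416,418),(331,213)]]
W=np.array([plane(s,c,10) for c in S]);print(W.round(1),[np.linalg.norm(W[i]-W[i-1]).round(1) for i in range(4)],W.mean(0))
T=[(180+x/3.7,115+y/3.7) for x,y in [(79,408),(279,392),(288,535),(79,546)]]
W=np.array([plane(t,c,12) for c in T]);print(W.round(1),[np.linalg.norm(W[i]-W[i-1]).round(1) for i in range(4)],W.mean(0))
T=[(160+x/4.5,120+y/4.5) for x,y in [(168,303),(347,460),(205,576),(25,397)]]
W=np.array([plane(s,c,12) for c in T]);print(W.round(1),[np.linalg.norm(W[i]-W[i-1]).round(1) for i in range(4)],W.mean(0))
for r in ((0,0),):
  o=get_obs();Rm=R.from_rotvec(o["orientation"]).as_matrix();print(Rm.round(3))
E
```

```text
red [646.3  57.7  76.1] [0.2 0.2]
org [632.1  21.3  71.9] [0.5 0.5]
blue [617.7 -20.6  76. ] [0.3 0.3]
green [ 467.1 -292.2   64.8] [0.4 0.4]
cork [474.7 314.2   0.7] [0.3 0.3]
smallorg [749.8 -41.5  47.9] [0.4 0.4]
[[698.1  75.   10. ]
 [643.8 -68.4  10. ]
 [563.7 -37.3  10. ]
 [616.7 105.7  10. ]] [np.float64(87.0), np.float64(153.4), np.float64(85.9), np.float64(152.4)] [630.56254131  18.75372754  10.        ]
[[698.9  71.7  10. ]
 [641.3 -73.5  10. ]
 [560.1 -42.6  10. ]
 [616.3 102.8  10. ]] [np.float64(88.3), np.float64(156.2), np.float64(86.9), np.float64(155.9)] [629.14128128  14.58963806  10.        ]
[[502.  108.   12. ]
 [515.2 -38.4  12. ]
 [411.8 -45.5  12. ]
 [402.6 105.   12. ]] [np.float64(99.5), np.float64(146.9), np.float64(103.7), np.float64(150.7)] [457.90795682  32.26440054  12.        ]
[[502.3 105.8  12. ]
 [513.6 -41.5  12. ]
 [414.7 -51.4  12. ]
 [405.1 100.8  12. ]] [np.float64(97.3), np.float64(147.8), np.float64(99.4), np.float64(152.5)] [458.92978941  28.42853043  12.        ]
[[-0.    -0.924  0.382]
 [-0.     0.382  0.924]
 [-1.     0.    -0.   ]]
```

```bash
cat >> h.py <<'E'
def delta(p,ang=None):
    """world target TCP p, jaw angle deg -> tool-frame shift in cm, turn about tool x deg (do shift first)"""
    o=get_obs();Rm=R.from_rotvec(o["orientation"]).as_matrix()
    d=Rm.T@(np.array(p)-o["ee_pos"])/10
    print("TCP",o["ee_pos"].round(1),"shift cm",d.round(2),"dist",np.linalg.norm(d).round(2))
    cur=np.degrees(np.arctan2(Rm[1,2],Rm[0,2]));print("jaw ang",cur.round(2),"down",Rm[:,0].round(4))
    if ang is not None: print("turn x deg",((-(ang-cur)+180)%360-180).round(2))
    print("t",o["t"],"F",o["ft_force"].round(2),"w",round(o["width"],1),"q",np.round(o["qpos"],2))
E
python3 - <<'E'
from h import *
w=grab("wrist");V=w["view"];c=-V[:3,:3].T@V[:3,3];o=get_obs();Rm=R.from_rotvec(o["orientation"]).as_matrix()
print("cam in tool",(Rm.T@(c-o["ee_pos"])).round(1),"axis",(Rm.T@V[2,:3]).round(3),"xcam",(Rm.T@V[0,:3]).round(3))
delta((580,40,222),-20.4)
t=grab("top")
for uv in [(135,145),(110,135),(100,85)]: print(plane(t,uv,0).round(),plane(t,uv,200).round())
E
```

```text
cam in tool [-162.7   83.7    0.2] axis [ 0.952 -0.305 -0.   ] xcam [0. 0. 1.]
TCP [238.6 577.6 222.6] shift cm [  0.06 -52.08 -36.65] dist 63.68
jaw ang 67.55 down [-1.e-04 -2.e-04 -1.e+00]
turn x deg 87.95
t 0.4 F [ 0.7  -0.32  0.02] w 87.3 q [ 1.16  0.42  1.63  0.    1.09 -0.02]
[729. 304.   0.] [670. 248. 200.]
[758. 376.   0.] [693. 308. 200.]
[909. 416.   0.] [818. 341. 200.]
```

```bash
python3 -m crank '[[[0,-4,-2.8],[0,0,0],8.7],[[0,-4,-2.8],[0,0,0],8.7],[[0,-4,-2.8],[0,0,0],8.7],[[0,-4,-2.8],[0,0,0],8.7],[[0,-4,-2.8],[0,0,0],8.7]]'
python3 -m crank '[[[0,-4,-2.8],[0,0,0],8.7],[[0,-4,-2.8],[0,0,0],8.7],[[0,-4,-2.8],[0,0,0],8.7],[[0,-4,-2.8],[0,0,0],8.7],[[0,-4,-2.8],[0,0,0],8.7]]'
python3 -m crank '[[[0,-4,-2.8],[0,0,0],8.7],[[0,-4,-2.8],[0,0,0],8.7],[[0,-4,-2.8],[0,0,0],8.7],[[0,0,0],[9.8,0,0],8.7],[[0,0,0],[9.8,0,0],8.7]]'
python3 -m crank '[[[0,0,0],[9.8,0,0],8.7],[[0,0,0],[9.8,0,0],8.7],[[0,0,0],[9.8,0,0],8.7],[[0,0,0],[9.8,0,0],8.7],[[0,0,0],[9.8,0,0],8.7]]'
python3 -m crank '[[[0,0,0],[9.8,0,0],8.7],[[0,0,0],[9.8,0,0],8.7],[[0,0,0],[0,0,0],8.7],[[0,0,0],[0,0,0],8.7]]'
python3 - <<'E'
from h import *
delta((580,40,222),-20.4)
w=grab("wrist");cv2.imwrite("pics/w1.png",w["pixels"][:,:,::-1])
E
```

```text
t: 1.08
ee_pos: [370.7, 370.6, 222.9]
orientation: [-0.916, 1.369, 0.916]
ft_force: [0.6, -0.2, -0.8]
width: 87.3
t: 1.7
ee_pos: [502.2, 164.7, 222.9]
orientation: [-0.916, 1.369, 0.916]
ft_force: [0.9, -0.0, -0.7]
width: 87.4
t: 2.33
ee_pos: [580.5, 41.8, 222.6]
orientation: [-0.648, 1.472, 0.648]
ft_force: [-0.2, 0.3, 0.4]
width: 87.5
t: 2.95
ee_pos: [580.2, 42.7, 222.7]
orientation: [0.019, 1.571, -0.019]
ft_force: [-0.8, 0.2, 0.3]
width: 87.0
t: 3.45
ee_pos: [580.2, 42.6, 222.7]
orientation: [0.28, 1.553, -0.28]
ft_force: [-0.9, 0.5, -0.1]
width: 87.2
TCP [580.2  42.6 222.7] shift cm [ 0.07 -0.25  0.07] dist 0.27
jaw ang -20.46 down [ 0. -0. -1.]
turn x deg -0.06
t 3.45 F [-0.9   0.46 -0.06] w 87.2 q [ 0.05  0.36  1.73 -0.    1.05  0.41]
```

View pics/w1.png

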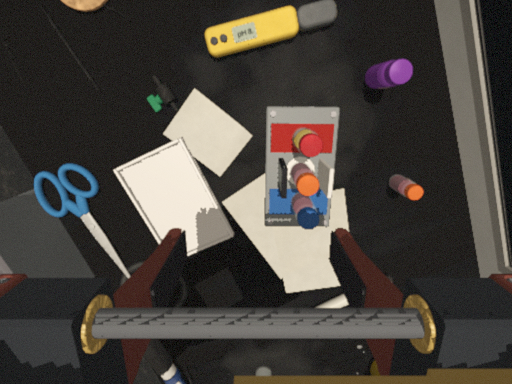

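The wrist view shows the comparator at (302,167), square to the jaws; the tray at (175,195); and caps red (311,145), orange (308,185), blue (308,217). I'll enlarge it for the corners.

```bash
python3 - <<'E'
import cv2
a=cv2.imread("pics/w1.png")
cv2.imwrite("pics/w1c.png",cv2.resize(a[95:240,240:360],None,fx=4,fy=4,interpolation=cv2.INTER_CUBIC))
cv2.imwrite("pics/w1t.png",cv2.resize(a[125:265,105:245],None,fx=4,fy=4,interpolation=cv2.INTER_CUBIC))
E
```

```text
(no output)
```

View pics/w1c.png

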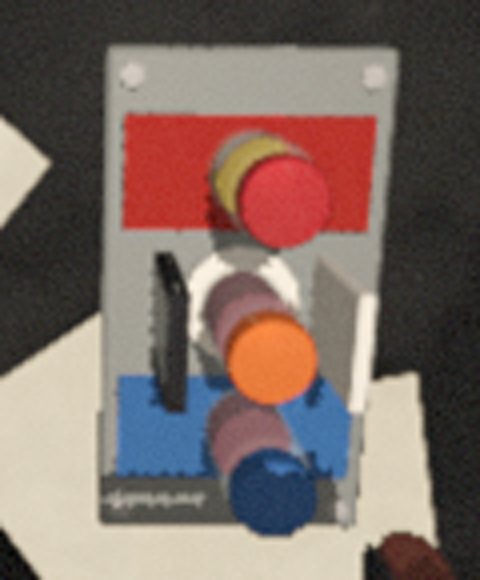

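View pics/w1t.png

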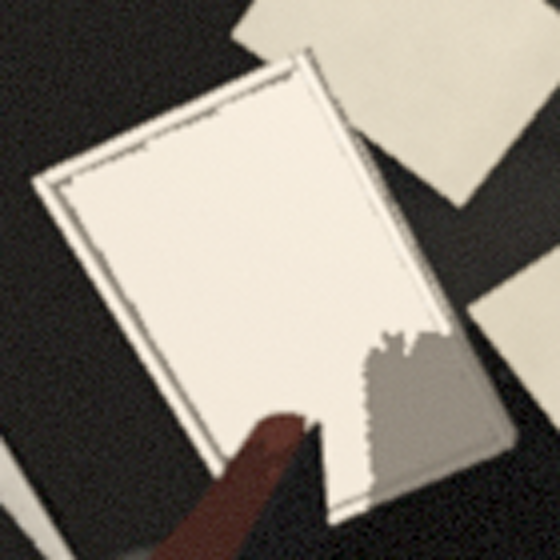

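```bash
python3 - <<'E'
from h import *
w=grab("wrist")
f=lambda x,y:(240+x/4-.375,95+y/4-.375)
def q(L,z,n):
    W=np.array([plane(w,f(*c),z) for c in L]);print(n,W[:,:2].round(1).tolist(),"mean",W.mean(0)[:2].round(1))
    print("  sides",[np.linalg.norm(W[i]-W[i-1]).round(1) for i in range(len(W))],"ang",np.degrees(np.arctan2(*(W[1]-W[0])[[1,0]])).round(2),np.degrees(np.arctan2(*(W[0]-W[-1])[[1,0]])).round(2));return W
B=q([(107,47),(399,49),(350,526),(99,524)],10,"base")
r=q([(123,114),(377,117),(368,234),(121,230)],12,"red");b=q([(118,377),(351,377),(346,476),(116,476)],12,"blue")
for n,c,z in [("redcap",(283,202),80),("org",(273,358),80),("blue",(274,492),80)]: print(n,plane(w,f(*c),z).round(1))
f=lambda x,y:(105+x/4-.375,125+y/4-.375)
q([(33,180),(309,50),(517,440),(333,524)],12,"tray")
E
```

```text
base [[617.7, 110.4], [700.8, 78.7], [642.1, -68.1], [561.1, -37.0]] mean [630.4  21. ]
  sides [np.float64(157.8), np.float64(89.0), np.float64(158.0), np.float64(86.7)] ang -20.87 69.01
red [[615.5, 90.1], [688.5, 61.8], [675.8, 27.9], [602.8, 56.6]] mean [645.6  59.1]
  sides [np.float64(35.9), np.float64(78.3), np.float64(36.3), np.float64(78.5)] ang -21.16 69.24
blue [[585.4, 11.1], [657.3, -15.8], [645.8, -48.9], [572.9, -21.6]] mean [615.3 -18.8]
  sides [np.float64(35.0), np.float64(76.8), np.float64(35.0), np.float64(77.9)] ang -20.52 69.07
redcap [645.6  60.6  80. ]
org [630.6  21.6  80. ]
blue [619.2 -15.4  80. ]
tray [[405.3, 106.2], [506.2, 112.8], [517.2, -34.0], [443.8, -41.5]] mean [468.1  35.9]
  sides [np.float64(152.6), np.float64(101.1), np.float64(147.2), np.float64(73.7)] ang 3.71 104.62
```

```bash
python3 - <<'E'
from h import *
delta((645.8,59.8,27),-21)
E
```

```text
TCP [580.2  42.7 222.7] shift cm [19.57  3.91  5.54] dist 20.71
jaw ang -20.53 down [ 0. -0. -1.]
turn x deg 0.47
t 3.55 F [ 0.1   0.06 -0.01] w 86.9 q [ 0.05  0.36  1.73 -0.    1.05  0.41]
```

```bash
python3 -m crank '[[[0,1.95,2.77],[0.25,0,0],8.7],[[0,1.95,2.77],[0.25,0,0],8.7],[[5,0,0],[0,0,0],8.7],[[5,0,0],[0,0,0],8.7],[[0,0,0],[0,0,0],8.7]]'
python3 - <<'E'
from h import *
delta((645.8,59.8,27),-21)
w=grab("wrist");cv2.imwrite("pics/w2.png",w["pixels"][:,:,::-1])
E
```

```text
t: 4.18
ee_pos: [642.8, 59.3, 118.8]
orientation: [0.287, 1.559, -0.291]
ft_force: [-0.4, -0.4, -0.7]
width: 87.1
TCP [642.8  59.3 118.8] shift cm [9.18 0.19 0.33] dist 9.19
jaw ang -21.08 down [-8.3e-03 -6.0e-04 -1.0e+00]
turn x deg -0.08
t 4.175 F [-0.39 -0.45 -0.7 ] w 87.1 q [0.07 0.58 1.64 0.   0.93 0.44]
```

View pics/w2.png

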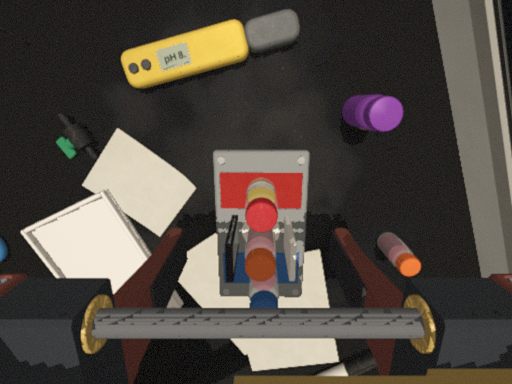

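The red cap at (262,214) lies almost on the jaw centre line (258), so I'll go down.

```bash
python3 -m crank '[[[4,0,0],[0,0,0],8.7],[[4,0,0],[0,0,0],8.7],[[1.5,0,0],[0,0,0],8.7],[[0,0,0],[0,0,0],8.7],[[0,0,0],[0,0,0],8.7]]'
python3 - <<'E'
from h import *
delta((645.8,59.8,27),-21)
E
```

```text
t: 4.85
ee_pos: [647.5, 59.6, 29.9]
orientation: [0.29, 1.548, -0.289]
ft_force: [0.0, 0.3, 0.4]
width: 87.0
TCP [647.5  59.6  29.9] shift cm [ 0.29 -0.04 -0.17] dist 0.33
jaw ang -21.14 down [ 3.3e-03  2.0e-04 -1.0e+00]
turn x deg -0.14
t 4.85 F [0.05 0.28 0.36] w 87.0 q [ 0.07  0.71  1.66 -0.    0.77  0.44]
```

```bash
python3 -m crank '[[[0,0,0],[0,0,0],8.7],[[0,0,0],[0,0,0],5],[[0,0,0],[0,0,0],2],[[0,0,0],[0,0,0],2],[[0,0,0],[0,0,0],2]]'
python3 -m crank '[[[0,0,0],[0,0,0],2],[[0,0,0],[0,0,0],2],[[0,0,0],[0,0,0],2],[[0,0,0],[0,0,0],2]]'
python3 - <<'E'
from h import *
delta((645.8,59.8,27),-21)
E
```

```text
t: 5.48
ee_pos: [645.8, 59.4, 27.6]
orientation: [0.29, 1.551, -0.29]
ft_force: [0.6, -0.1, 0.2]
width: 50.6
t: 5.98
ee_pos: [645.8, 59.5, 27.6]
orientation: [0.29, 1.551, -0.29]
ft_force: [-0.0, 0.4, -0.2]
width: 26.4
TCP [645.8  59.5  27.6] shift cm [ 0.06  0.03 -0.01] dist 0.07
jaw ang -21.15 down [-1.e-04 -0.e+00 -1.e+00]
turn x deg -0.15
t 5.975 F [-0.02  0.43 -0.23] w 26.4 q [0.07 0.71 1.66 0.   0.77 0.44]
```

Gripped at 26.4 mm. Lift it and carry it to the tray.

```bash
python3 -m crank '[[[-2,0,0],[0,0,0],2],[[-4,0,0],[0,0,0],2],[[-4,0,0],[0,0,0],2],[[0,0,0],[0,0,0],2],[[0,0,0],[0,0,0],2]]'
python3 - <<'E'
from h import *
delta((457.4,68,80),-21)
w=grab("wrist");cv2.imwrite("pics/w3.png",w["pixels"][:,:,::-1])
E
```

```text
t: 6.6
ee_pos: [645.6, 59.5, 128.1]
orientation: [0.29, 1.551, -0.29]
ft_force: [-0.6, 0.2, -0.2]
width: 26.6
TCP [645.6  59.5 128.1] shift cm [  4.8   -5.99 -17.87] dist 19.45
jaw ang -21.15 down [ 3.e-04 -0.e+00 -1.e+00]
turn x deg -0.15
t 6.6 F [-0.64  0.2  -0.2 ] w 26.6 q [ 0.07  0.57  1.64 -0.    0.94  0.44]
```

View pics/w3.png

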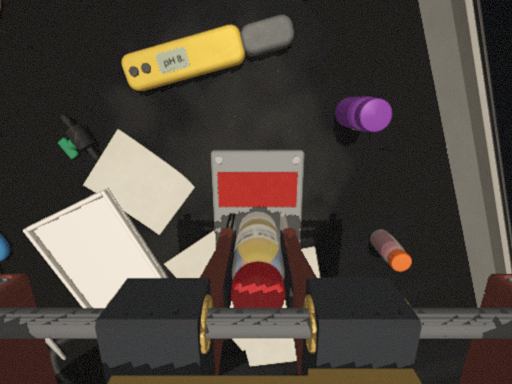

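The red standard is held upright between the fingers at (258,265), and the empty red pad is at (257,190). I'll refine the pad position, then move on.

```bash
python3 -m crank '[[[0,-2,-5.96],[0,0,0],2],[[0,-2,-5.96],[0,0,0],2],[[0,-2,-5.96],[0,0,0],2],[[5,0,0],[0,0,0],2],[[0,0,0],[0,0,0],2]]'
python3 - <<'E'
from h import *
delta((457.4,68,19),-21)
w=grab("wrist");cv2.imwrite("pics/w4.png",w["pixels"][:,:,::-1])
E
```

```text
t: 7.28
ee_pos: [455.3, 67.6, 75.2]
orientation: [0.288, 1.559, -0.292]
ft_force: [-0.2, -0.2, -0.3]
width: 26.7
TCP [455.3  67.6  75.2] shift cm [5.62 0.13 0.22] dist 5.63
jaw ang -21.13 down [-0.0075 -0.001  -1.    ]
turn x deg -0.13
t 7.275 F [-0.19 -0.17 -0.31] w 26.7 q [ 0.12  0.44  2.07 -0.    0.64  0.49]
```

View pics/w4.png

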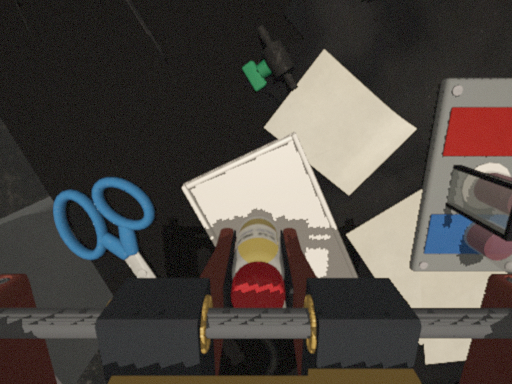

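```bash
python3 -m crank '[[[3,0,0],[0,0,0],2],[[2,0,0],[0,0,0],2],[[0.3,0,0],[0,0,0],2],[[0,0,0],[0,0,0],2],[[0,0,0],[0,0,0],2]]'
python3 - <<'E'
from h import *
delta((457.4,68,19.6),-21)
E
```

```text
t: 7.95
ee_pos: [459.4, 68.0, 25.6]
orientation: [0.29, 1.55, -0.289]
ft_force: [0.1, 0.9, 0.4]
width: 26.4
TCP [459.4  68.   25.6] shift cm [ 0.6  -0.08 -0.19] dist 0.63
jaw ang -21.15 down [ 1.6e-03  2.0e-04 -1.0e+00]
turn x deg -0.15
t 7.95 F [0.13 0.9  0.43] w 26.4 q [ 0.12  0.54  2.08 -0.    0.52  0.49]
```

```bash
python3 -m crank '[[[0.4,0,0],[0,0,0],2],[[0,0,0],[0,0,0],2],[[0.1,0,0],[0,0,0],2],[[0,0,0],[0,0,0],2],[[0,0,0],[0,0,0],2]]'
python3 - <<'E'
from h import *
delta((457.4,68,19.6),-21)
E
```

```text
t: 8.57
ee_pos: [458.5, 68.0, 19.7]
orientation: [0.29, 1.551, -0.29]
ft_force: [-0.4, 0.0, -0.5]
width: 26.3
TCP [458.5  68.   19.7] shift cm [ 0.01 -0.04 -0.11] dist 0.11
jaw ang -21.15 down [-1.e-04 -0.e+00 -1.e+00]
turn x deg -0.15
t 8.575 F [-0.43  0.03 -0.5 ] w 26.3 q [0.12 0.55 2.08 0.   0.51 0.49]
```

```bash
python3 -m crank '[[[0.03,0,0],[0,0,0],2],[[0,0,0],[0,0,0],2.6],[[0,0,0],[0,0,0],3.5],[[0,0,0],[0,0,0],5],[[0,0,0],[0,0,0],8]]'
python3 -m crank '[[[0,0,0],[0,0,0],8.7],[[-2,0,0],[0,0,0],8.7],[[-5,0,0],[0,0,0],8.7],[[-4,0,0],[0,0,0],8.7],[[0,0,0],[0,0,0],8.7]]'
python3 - <<'E'
from h import *
delta((617,-18.2,130),-21)
w=grab("wrist");cv2.imwrite("pics/w5.png",w["pixels"][:,:,::-1])
E
```

```text
t: 9.2
ee_pos: [458.5, 67.9, 19.3]
orientation: [0.29, 1.551, -0.29]
ft_force: [0.1, 0.6, 0.6]
width: 51.3
t: 9.82
ee_pos: [460.6, 68.2, 132.0]
orientation: [0.291, 1.545, -0.288]
ft_force: [0.2, 1.0, -0.5]
width: 86.9
TCP [460.6  68.2 132. ] shift cm [ 0.29 -2.42 17.7 ] dist 17.87
jaw ang -21.15 down [ 6.1e-03  7.0e-04 -1.0e+00]
turn x deg -0.15
t 9.825 F [ 0.19  0.97 -0.48] w 86.9 q [0.12 0.33 2.04 0.   0.76 0.49]
```

View pics/w5.png

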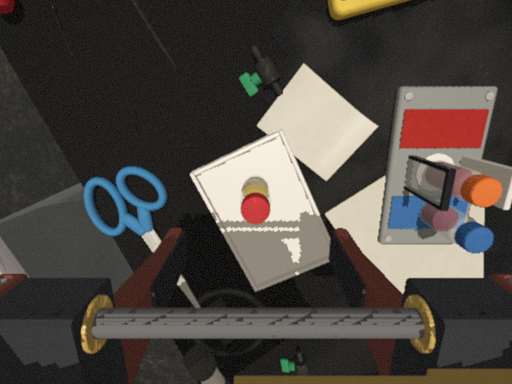

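The red standard stands in the tray, cap at (256,208). Blue's turn, cap at (474,237).

```bash
python3 -m crank '[[[0,0,0],[0,0,0],8.7],[[0,-0.8,5.9],[0,0,0],8.7],[[0,-0.8,5.9],[0,0,0],8.7],[[0,-0.8,5.9],[0,0,0],8.7],[[0,0,0],[0,0,0],8.7]]'
python3 -m crank '[[[0,0,0],[0,0,0],8.7],[[0,0,0],[0,0,0],8.7]]'
python3 - <<'E'
from h import *
delta((617,-18.2,27.6),-21)
w=grab("wrist");cv2.imwrite("pics/w6.png",w["pixels"][:,:,::-1])
E
```

```text
t: 10.5
ee_pos: [617.4, -20.2, 127.4]
orientation: [0.291, 1.551, -0.292]
ft_force: [-0.5, 0.2, -0.2]
width: 86.9
t: 10.75
ee_pos: [613.1, -17.5, 128.4]
orientation: [0.289, 1.554, -0.289]
ft_force: [0.3, -0.3, 0.0]
width: 87.1
TCP [613.1 -17.5 128.4] shift cm [10.08  0.09  0.41] dist 10.09
jaw ang -21.1 down [-2.6e-03  2.0e-04 -1.0e+00]
turn x deg -0.1
t 10.75 F [ 0.3  -0.34  0.  ] w 87.1 q [-0.05  0.52  1.72  0.    0.9   0.32]
```

View pics/w6.png

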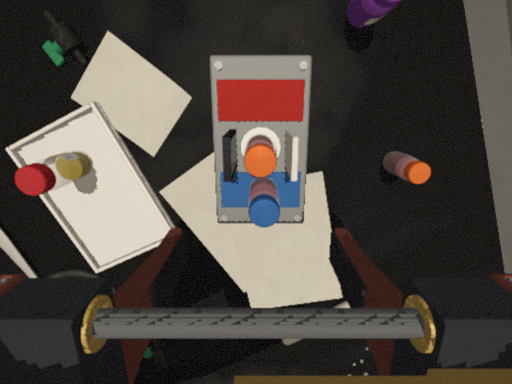

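```bash
python3 - <<'E'
from h import *
w=grab("wrist");o=get_obs();print(o["ee_pos"].round(1))
print("blue",plane(w,(264,211.5),80).round(1),"org",plane(w,(261,160.5),80).round(1))
for n,m in(("red",mask(w,"red")),("blue",mask(w,"blue"))):
    m[:, :205]=0;m[:,320:]=0
    c=max(cv2.findContours(m,0,2)[0],key=cv2.contourArea)
    r=cv2.minAreaRect(c);p=np.array([plane(w,x,12) for x in cv2.boxPoints(r)])
    print(n,p.mean(0).round(1),np.linalg.norm(np.diff(p,axis=0),axis=1).round(1),p[:,:2].round(0).tolist())
delta((616,-18.2,27.6),-21)
E
```

```text
[613.8 -17.5 129.2]
blue [619.4 -16.9  80. ] org [631.3  20.8  80. ]
red [645.4  59.3  12. ] [76.9 35.3 80. ] [[616.0, 90.0], [688.0, 62.0], [676.0, 28.0], [602.0, 57.0]]
blue [594.6 -10.9  12. ] [33.  34.1 34.2] [[586.0, 11.0], [616.0, -1.0], [604.0, -33.0], [572.0, -20.0]]
TCP [613.8 -17.5 129.2] shift cm [10.16  0.02  0.24] dist 10.16
jaw ang -21.09 down [-1.1e-03  1.0e-04 -1.0e+00]
turn x deg -0.09
t 10.85 F [-0.07 -0.33  1.11] w 87.1 q [-0.05  0.52  1.72  0.    0.9   0.32]
```

```bash
python3 -m crank '[[[3,0.05,0.4],[0,0,0],8.7],[[4,0,0],[0,0,0],8.7],[[3.1,0,0],[0,0,0],8.7],[[0,0,0],[0,0,0],8.7],[[0,0,0],[0,0,0],8.7]]'
python3 -m crank '[[[0,0,0],[0,0,0],8.7],[[0,0,0],[0,0,0],5],[[0,0,0],[0,0,0],2],[[0,0,0],[0,0,0],2],[[0,0,0],[0,0,0],2]]'
python3 -m crank '[[[0,0,0],[0,0,0],2],[[0,0,0],[0,0,0],2],[[0,0,0],[0,0,0],2],[[0,0,0],[0,0,0],2]]'
python3 - <<'E'
from h import *
delta((615.5,-18.7,27.6),-21)
E
```

```text
t: 11.48
ee_pos: [619.4, -19.0, 29.5]
orientation: [0.289, 1.55, -0.289]
ft_force: [-0.1, -0.1, 1.0]
width: 87.5
t: 12.1
ee_pos: [618.9, -19.3, 28.4]
orientation: [0.29, 1.551, -0.29]
ft_force: [-0.7, 0.0, -0.8]
width: 50.3
t: 12.6
ee_pos: [618.8, -19.3, 28.3]
orientation: [0.29, 1.551, -0.29]
ft_force: [-0.7, -0.2, -0.8]
width: 26.3
TCP [618.8 -19.3  28.3] shift cm [ 0.07 -0.07 -0.33] dist 0.35
jaw ang -21.15 down [-1.e-04 -0.e+00 -1.e+00]
turn x deg -0.15
t 12.6 F [-0.73 -0.23 -0.84] w 26.3 q [-0.05  0.68  1.73 -0.    0.73  0.32]
```

```bash
python3 -m crank '[[[-2,0,0],[0,0,0],2],[[-4,0,0],[0,0,0],2],[[-4,0,0],[0,0,0],2],[[0,0,0],[0,0,0],2],[[0,0,0],[0,0,0],2]]'
python3 - <<'E'
from h import *
delta((462.6,-2,20.3),-21)
w=grab("wrist");cv2.imwrite("pics/w7.png",w["pixels"][:,:,::-1])
E
```

```text
t: 13.22
ee_pos: [618.6, -19.2, 128.8]
orientation: [0.29, 1.551, -0.29]
ft_force: [-1.0, 0.5, -0.5]
width: 26.2
TCP [618.6 -19.2 128.8] shift cm [ 10.84  -4.02 -15.18] dist 19.08
jaw ang -21.15 down [ 3.e-04 -0.e+00 -1.e+00]
turn x deg -0.15
t 13.225 F [-1.02  0.49 -0.47] w 26.2 q [-0.05  0.53  1.7  -0.    0.91  0.32]
```

View pics/w7.png

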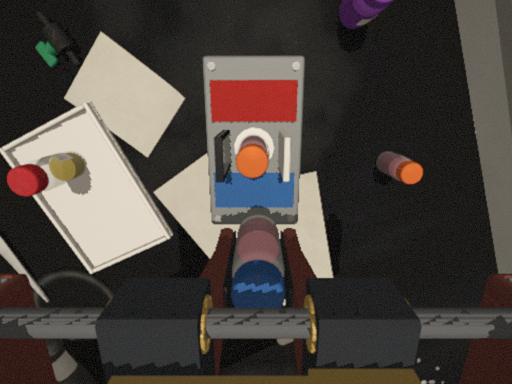

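The blue standard is held at (258,270) and both pads are clear: red (253,101), blue (254,190). I'll measure both pads and then move.

```bash
python3 - <<'E'
from h import *
w=grab("wrist")
for n in("red","blue"):
    m=mask(w,n);m[:, :200]=0;m[:,310:]=0;m[212:]=0
    c=max(cv2.findContours(m,0,2)[0],key=cv2.contourArea)
    r=cv2.minAreaRect(c);p=np.array([plane(w,x,12) for x in cv2.boxPoints(r)])
    e=p[1]-p[0];print(n,p.mean(0).round(1),np.linalg.norm(np.diff(p,axis=0),axis=1).round(1),np.degrees(np.arctan2(e[1],e[0])))
print("org",plane(w,(252.5,161.5),80).round(1))
E
python3 -m crank '[[[0,-1,-3.8],[0,0,0],2],[[0,-1,-3.8],[0,0,0],2],[[0,-1,-3.8],[0,0,0],2],[[0,-1,-3.8],[0,0,0],2],[[5,0,0],[0,0,0],2]]'
python3 -m crank '[[[3,0,0],[0,0,0],2],[[1.5,0,0],[0,0,0],2],[[0.9,0,0],[0,0,0],2],[[0,0,0],[0,0,0],2],[[0,0,0],[0,0,0],2]]'
python3 - <<'E'
from h import *
delta((462.6,-2,20.3),-21)
w=grab("wrist");cv2.imwrite("pics/w8.png",w["pixels"][:,:,::-1])
E
```

```text
red [645.6  59.4  12. ] [77.5 35.2 80.7] -21.142955640084093
blue [615.4 -19.1  12. ] [76.4 35.  79.3] -21.15436186556446
org [630.2  20.8  80. ]
t: 13.95
ee_pos: [462.1, -1.5, 79.9]
orientation: [0.29, 1.547, -0.289]
ft_force: [0.1, 0.3, -0.7]
width: 26.8
t: 14.58
ee_pos: [463.3, -1.8, 25.0]
orientation: [0.29, 1.55, -0.289]
ft_force: [0.7, -0.1, 0.1]
width: 26.4
TCP [463.3  -1.8  25. ] shift cm [ 0.47 -0.05 -0.06] dist 0.48
jaw ang -21.15 down [ 0.0012 -0.     -1.    ]
turn x deg -0.15
t 14.575 F [ 0.75 -0.06  0.08] w 26.4 q [-0.03  0.54  2.08 -0.    0.52  0.34]
```

View pics/w8.png

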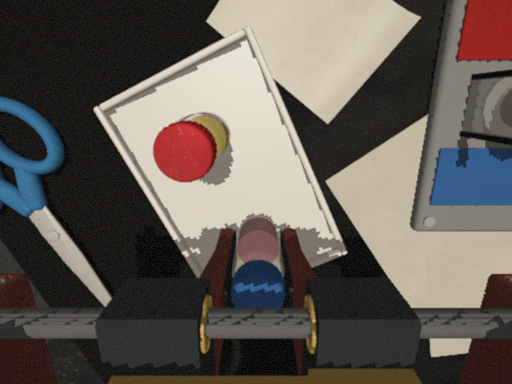

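Blue is inside the tray walls. Lower it and release.

```bash
python3 -m crank '[[[0.35,0,0],[0,0,0],2],[[0,0,0],[0,0,0],2],[[0,0,0],[0,0,0],2]]'
python3 - <<'E'
from h import *
delta((462.6,-2,20.3),-21)
E
```

```text
t: 15.0
ee_pos: [462.7, -1.7, 21.0]
orientation: [0.29, 1.551, -0.29]
ft_force: [0.4, 0.2, -0.6]
width: 26.3
TCP [462.7  -1.7  21. ] shift cm [ 0.07 -0.03 -0.  ] dist 0.07
jaw ang -21.15 down [ 1.e-04  0.e+00 -1.e+00]
turn x deg -0.15
t 15.0 F [ 0.37  0.15 -0.64] w 26.3 q [-0.03  0.55  2.08  0.    0.51  0.34]
```

```bash
python3 -m crank '[[[0.06,0,0],[0,0,0],2],[[0,0,0],[0,0,0],2.6],[[0,0,0],[0,0,0],3.5],[[0,0,0],[0,0,0],5],[[0,0,0],[0,0,0],8]]'
python3 -m crank '[[[0,0,0],[0,0,0],8.7],[[-2,0,0],[0,0,0],8.7],[[-5,0,0],[0,0,0],8.7],[[-5,0,0],[0,0,0],8.7],[[0,0,0],[-10,0,0],8.7]]'
python3 -m crank '[[[0,0,0],[-10,0,0],8.7],[[0,0,0],[-10,0,0],8.7],[[0,0,0],[-10,0,0],8.7],[[0,0,0],[-10,0,0],8.7],[[0,0,0],[-10,0,0],8.7]]'
python3 -m crank '[[[0,0,0],[-10,0,0],8.7],[[0,0,0],[-10,0,0],8.7],[[0,0,0],[-10,0,0],8.7],[[0,0,0],[0,0,0],8.7],[[0,0,0],[0,0,0],8.7]]'
python3 - <<'E'
from h import *
delta((630.5,20.5,130),68.9)
w=grab("wrist");cv2.imwrite("pics/w9.png",w["pixels"][:,:,::-1])
E
```

```text
t: 15.62
ee_pos: [462.7, -1.7, 20.3]
orientation: [0.29, 1.551, -0.29]
ft_force: [-0.8, -0.8, 0.0]
width: 51.3
t: 16.25
ee_pos: [465.3, -1.8, 143.9]
orientation: [0.15, 1.558, -0.149]
ft_force: [-0.2, 0.5, 0.1]
width: 86.7
t: 16.88
ee_pos: [462.5, -1.7, 140.2]
orientation: [-0.535, 1.504, 0.535]
ft_force: [-0.5, 0.7, 0.5]
width: 86.9
t: 17.5
ee_pos: [462.6, -1.7, 140.3]
orientation: [-0.931, 1.363, 0.931]
ft_force: [-1.2, -0.5, 0.3]
width: 87.3
TCP [462.6  -1.7 140.3] shift cm [  1.02 -14.83   8.18] dist 16.96
jaw ang 68.66 down [-1.e-04  0.e+00 -1.e+00]
turn x deg -0.24
t 17.5 F [-1.24 -0.53  0.33] w 87.3 q [-0.03  0.32  2.04  0.    0.78 -1.23]
```

View pics/w9.png

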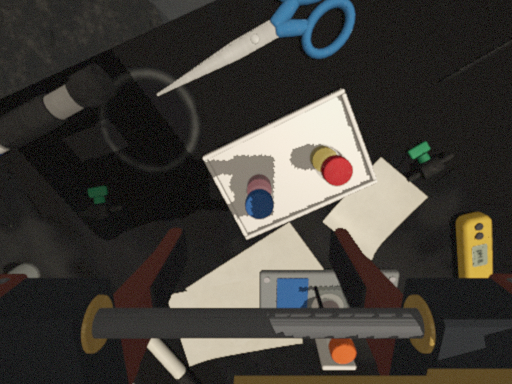

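Both standards stand in the tray: blue cap (259,203), red cap (337,171). Next, the old sample.

```bash
python3 -m crank '[[[0,-3.7,2.05],[-0.2,0,0],8.7],[[0,-3.7,2.05],[0,0,0],8.7],[[0,-3.7,2.05],[0,0,0],8.7],[[0,-3.7,2.05],[0,0,0],8.7],[[0,0,0],[0,0,0],8.7]]'
python3 -m crank '[[[0,0,0],[0,0,0],8.7],[[0,0,0],[0,0,0],8.7]]'
python3 - <<'E'
from h import *
delta((630.5,20.5,28),68.9)
w=grab("wrist");cv2.imwrite("pics/w10.png",w["pixels"][:,:,::-1])
E
```

```text
t: 18.18
ee_pos: [632.7, 22.2, 140.1]
orientation: [-0.935, 1.359, 0.934]
ft_force: [-0.6, -0.1, -1.1]
width: 86.7
t: 18.42
ee_pos: [628.8, 21.6, 140.1]
orientation: [-0.935, 1.362, 0.936]
ft_force: [-0.0, 0.8, 0.8]
width: 87.0
TCP [628.8  21.6 140.1] shift cm [11.21 -0.21 -0.04] dist 11.21
jaw ang 69.01 down [-0.0014 -0.     -1.    ]
turn x deg 0.11
t 18.425 F [-0.05  0.78  0.77] w 87.0 q [ 0.02  0.53  1.67 -0.    0.94 -1.19]
```

View pics/w10.png

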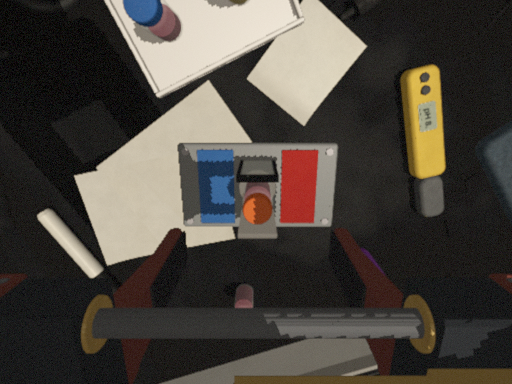

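The orange cap (258,208) is centred between the panes and the jaws. Go down.

```bash
python3 -m crank '[[[3,-0.08,0],[0,0,0],8.7],[[3,0,0],[0,0,0],8.7],[[0,0,0],[0,0,0],8.7],[[0,0,0],[0,0,0],8.7]]'
python3 - <<'E'
from h import *
delta((630.5,20.5,28),68.9)
w=grab("wrist");cv2.imwrite("pics/w11.png",w["pixels"][:,:,::-1])
E
```

```text
t: 18.98
ee_pos: [631.3, 21.5, 81.3]
orientation: [-0.936, 1.36, 0.935]
ft_force: [0.2, -0.3, 0.2]
width: 87.2
TCP [631.3  21.5  81.3] shift cm [ 5.33  0.05 -0.12] dist 5.33
jaw ang 69.04 down [ 9.e-04  0.e+00 -1.e+00]
turn x deg 0.14
t 18.975 F [ 0.19 -0.27  0.23] w 87.2 q [ 0.02  0.61  1.69  0.    0.84 -1.19]
```

View pics/w11.png

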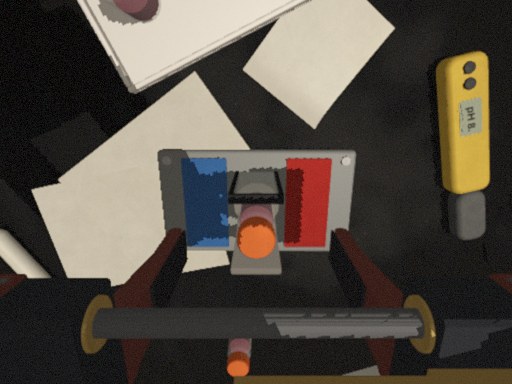

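```bash
python3 -m crank '[[[3,0,0],[0,0,0],8.7],[[2.3,0,0],[0,0,0],8.7],[[0,0,0],[0,0,0],8.7],[[0,0,0],[0,0,0],8.7],[[0,0,0],[0,0,0],5]]'
python3 -m crank '[[[0,0,0],[0,0,0],2],[[0,0,0],[0,0,0],2],[[0,0,0],[0,0,0],2],[[0,0,0],[0,0,0],2],[[0,0,0],[0,0,0],2]]'
python3 -m crank '[[[0,0,0],[0,0,0],2],[[0,0,0],[0,0,0],2]]'
python3 - <<'E'
from h import *
delta((630.5,20.5,28),68.9)
E
```

```text
t: 19.65
ee_pos: [632.1, 21.5, 28.8]
orientation: [-0.937, 1.358, 0.934]
ft_force: [-0.5, 0.8, -0.7]
width: 80.2
t: 20.27
ee_pos: [631.0, 21.5, 27.3]
orientation: [-0.936, 1.36, 0.936]
ft_force: [-0.2, -0.6, 0.2]
width: 30.7
t: 20.52
ee_pos: [631.0, 21.5, 27.2]
orientation: [-0.936, 1.36, 0.936]
ft_force: [0.1, -0.4, -0.4]
width: 26.4
TCP [631.   21.5  27.2] shift cm [-0.08  0.   -0.11] dist 0.14
jaw ang 69.05 down [-1.e-04 -0.e+00 -1.e+00]
turn x deg 0.15
t 20.525 F [ 0.14 -0.39 -0.4 ] w 26.4 q [ 0.02  0.69  1.7  -0.    0.75 -1.19]
```

```bash
python3 -m crank '[[[-2,0,0],[0,0,0],2],[[-4,0,0],[0,0,0],2],[[-5,0,0],[0,0,0],2],[[0,0,0],[0,0,0],2],[[0,0,0],[0,0,0],2]]'
python3 - <<'E'
from h import *
t=grab("top");s=grab("scene")
print(plane(t,(125.5,235.1),6),plane(s,(146,149.6),6))
for d in(t,s):
    m=mask(d,"orange",s=60,v=90)|mask(d,"yellow",s=60,v=90);bx=(100,210,150,260) if d is t else (120,130,172,170)
    z=np.zeros_like(m);z[bx[1]:bx[3],bx[0]:bx[2]]=m[bx[1]:bx[3],bx[0]:bx[2]]
    c=max(cv2.findContours(z,0,1)[0],key=cv2.contourArea);e=cv2.fitEllipse(c);print(e,plane(d,e[0],6).round(1))
delta((472,312,137),68.9)
w=grab("wrist");cv2.imwrite("pics/w12.png",w["pixels"][:,:,::-1])
E
```

```text
t: 21.15
ee_pos: [630.9, 21.5, 138.0]
orientation: [-0.936, 1.36, 0.935]
ft_force: [-0.3, -0.3, -1.3]
width: 26.1
[474.00317833 312.7671779    6.        ] [473.01916243 308.93965115   6.        ]
((125.62808227539062, 235.07421875), (25.944604873657227, 27.1086368560791), 40.727821350097656) [474.1 312.4   6. ]
((145.90003967285156, 149.45852661132812), (18.844261169433594, 26.579723358154297), 79.10210418701172) [473.1 309.6   6. ]
TCP [630.1  21.5 136.4] shift cm [-0.03 25.15 21.48] dist 33.07
jaw ang 69.05 down [-0.0019 -0.     -1.    ]
turn x deg 0.15
t 21.25 F [-0.6  -0.67  0.19] w 26.4 q [ 0.02  0.54  1.67 -0.    0.94 -1.19]
```

View pics/w12.png

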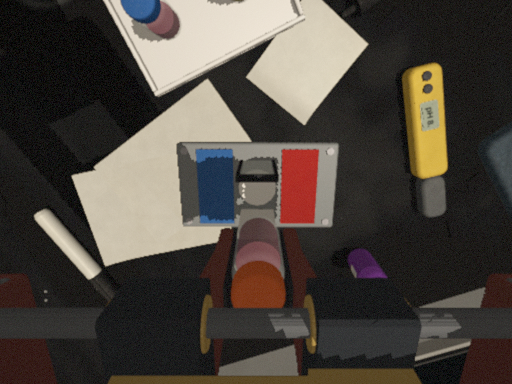

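The old sample is lifted clear of the panes and the pads are empty. Carry it to the cork mat (about 473.5, 311).

```bash
python3 -m crank '[[[0,3.6,3.05],[0,0,0],2],[[0,3.6,3.05],[0,0,0],2],[[0,3.6,3.05],[0,0,0],2],[[0,3.6,3.05],[0,0,0],2],[[0,3.6,3.05],[0,0,0],2]]'
python3 -m crank '[[[0,3.5,3.05],[0,0,0],2],[[0,3.5,3.05],[0,0,0],2],[[0,0,0],[0,0,0],2],[[0,0,0],[0,0,0],2],[[0,0,0],[0,0,0],2]]'
python3 - <<'E'
from h import *
w=grab("wrist");cv2.imwrite("pics/w13.png",w["pixels"][:,:,::-1])
delta((473.5,311,22),69)
E
```

```text
t: 21.92
ee_pos: [516.0, 229.2, 136.1]
orientation: [-0.936, 1.362, 0.936]
ft_force: [1.2, 0.4, 0.4]
width: 26.3
t: 22.55
ee_pos: [474.2, 309.1, 136.9]
orientation: [-0.935, 1.362, 0.935]
ft_force: [0.7, -0.9, 0.0]
width: 26.0
TCP [474.3 309.2 137. ] shift cm [11.5   0.14  0.15] dist 11.5
jaw ang 68.96 down [-4.e-04 -4.e-04 -1.e+00]
turn x deg -0.04
t 22.6 F [-0.3  -0.47  0.16] w 26.4 q [ 0.56  0.45  1.82 -0.    0.87 -0.65]
```

View pics/w13.png

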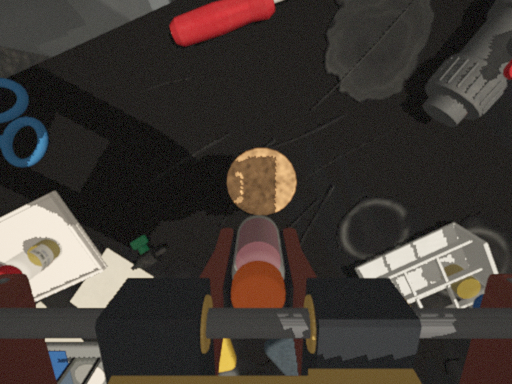

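```bash
python3 - <<'E'
from h import *
w=grab("wrist")
m=cv2.inRange(cv2.cvtColor(w["pixels"],cv2.COLOR_RGB2HSV),(5,40,50),(30,255,255));z=np.zeros_like(m);z[140:217,215:310]=m[140:217,215:310]
c=max(cv2.findContours(z,0,1)[0],key=cv2.contourArea);e=cv2.minEnclosingCircle(c);f=cv2.fitEllipse(cv2.convexHull(c));print(e,f)
for u in(e[0],f[0],(262,181.5)): print(plane(w,u,6).round(1))
print(np.linalg.norm(plane(w,(227,181),6)-plane(w,(297,181),6)),plane(w,(430,270),0).round())
p=plane(w,f[0],6);delta((p[0],p[1],22),69)
E
```

```text
((261.46356201171875, 180.91363525390625), 35.59772872924805) ((261.3825988769531, 180.86007690429688), (69.10237121582031, 71.0559310913086), 90.97307586669922)
[472.2 314.1   6. ]
[472.1 314.1   6. ]
[473.  314.4   6. ]
72.01121618457111 [644. 458.   0.]
TCP [474.4 309.2 137.1] shift cm [11.51  0.38  0.37] dist 11.52
jaw ang 68.96 down [-2.e-04 -3.e-04 -1.e+00]
turn x deg -0.04
t 22.65 F [0.04 0.8  0.24] w 26.3 q [ 0.56  0.45  1.82 -0.    0.87 -0.65]
```

```bash
python3 -m crank '[[[3,0.3,0.3],[0,0,0],2],[[4,0,0],[0,0,0],2],[[3,0,0],[0,0,0],2],[[1,0,0],[0,0,0],2],[[0,0,0],[0,0,0],2]]'
python3 -m crank '[[[0,0,0],[0,0,0],2],[[0,0,0],[0,0,0],2],[[0,0,0],[0,0,0],2]]'
python3 - <<'E'
from h import *
delta((472.8,313,21.2),69)
w=grab("wrist");cv2.imwrite("pics/w14.png",w["pixels"][:,:,::-1])
E
```

```text
t: 23.28
ee_pos: [472.3, 313.8, 27.2]
orientation: [-0.935, 1.361, 0.935]
ft_force: [0.4, 0.9, -0.6]
width: 26.6
t: 23.65
ee_pos: [472.5, 314.4, 28.0]
orientation: [-0.936, 1.359, 0.936]
ft_force: [-0.2, -0.2, -1.3]
width: 26.4
TCP [472.5 314.4  28. ] shift cm [ 0.68 -0.08 -0.12] dist 0.7
jaw ang 69.06 down [ 1.1e-03  7.0e-04 -1.0e+00]
turn x deg 0.06
t 23.65 F [-0.22 -0.18 -1.31] w 26.4 q [ 0.57  0.63  1.85 -0.    0.66 -0.64]
```

View pics/w14.png

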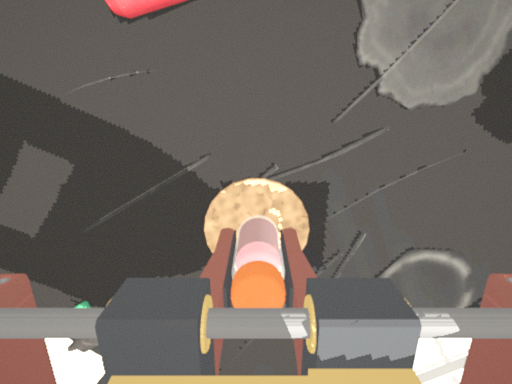

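```bash
python3 - <<'E'
from h import *
w=grab("wrist");o=get_obs();print(o["ee_pos"].round(1))
a=plane(w,(257,179.5),6);l=plane(w,(204.5,225),6);r=plane(w,(309,225),6)
print(a.round(1),l.round(1),r.round(1),np.linalg.norm(l-r));Rm=R.from_rotvec(o["orientation"]).as_matrix()
print("centre est",(a-36*Rm[:,1]).round(1),((l+r)/2).round(1))
E
python3 -m crank '[[[0.3,0,0],[0,0,0],2],[[0.2,0,0],[0,0,0],2],[[0,0,0],[0,0,0],2],[[0,0,0],[0,0,0],2]]'
```

```text
[472.3 314.3  27.7]
[440.2 326.4   6. ] [457.2 281.7   6. ] [482.6 347.9   6. ] 70.90865938562219
centre est [473.8 313.5   6. ] [469.9 314.8   6. ]
t: 24.25
ee_pos: [472.1, 314.1, 22.2]
orientation: [-0.936, 1.36, 0.936]
ft_force: [-0.4, 0.0, -0.4]
width: 26.4
```

```bash
python3 -m crank '[[[0.07,0,0],[0,0,0],2],[[0,0,0],[0,0,0],2],[[0,0,0],[0,0,0],2.6],[[0,0,0],[0,0,0],3.5],[[0,0,0],[0,0,0],5]]'
python3 -m crank '[[[0,0,0],[0,0,0],8.7],[[0,0,0],[0,0,0],8.7],[[-2,0,0],[0,0,0],8.7],[[-5,0,0],[0,0,0],8.7],[[-5,0,0],[0,0,0],8.7]]'
python3 -m crank '[[[0,0,0],[0,0,0],8.7],[[0,0,0],[0,0,0],8.7]]'
python3 - <<'E'
from h import *
t=grab("top");s=grab("scene")
for d,n in((t,"top"),(s,"scene")): cv2.imwrite(f"pics/{n}1.png",d["pixels"][:,:,::-1])
p=plane(t,(354.4,238.2),63);print(p,plane(s,(298.1,301.9),63))
w=grab("wrist");cv2.imwrite("pics/w15.png",w["pixels"][:,:,::-1])
delta((466,-291,140),69)
E
```

```text
t: 24.88
ee_pos: [472.2, 314.2, 21.6]
orientation: [-0.936, 1.36, 0.936]
ft_force: [0.4, -0.5, 0.5]
width: 41.6
t: 25.5
ee_pos: [472.0, 314.1, 143.9]
orientation: [-0.936, 1.36, 0.936]
ft_force: [1.0, 0.1, 0.3]
width: 86.7
t: 25.75
ee_pos: [472.0, 314.1, 142.3]
orientation: [-0.936, 1.359, 0.936]
ft_force: [0.5, -0.4, -0.5]
width: 87.1
[ 467.5623943  -292.86031146   63.        ] [ 467.40419898 -291.51471014   63.        ]
TCP [471.3 313.6 140.5] shift cm [  0.13 -21.12 -56.66] dist 60.47
jaw ang 69.05 down [-0.0019 -0.0012 -1.    ]
turn x deg 0.05
t 25.9 F [-0.88  0.4  -0.09] w 86.6 q [ 0.57  0.45  1.82 -0.    0.88 -0.64]
```

View pics/w15.png

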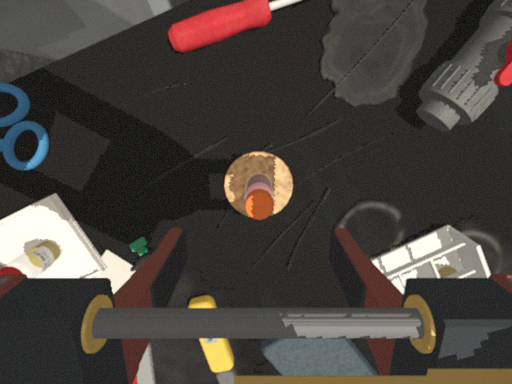

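View pics/top1.png

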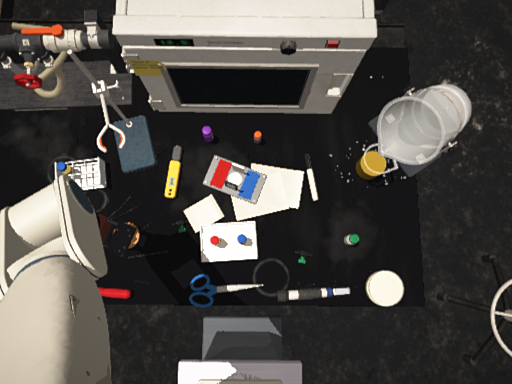

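The old sample stands in the middle of the mat, cap (260,205). Next, the green-capped new sample at top (351,240), the only green-capped vial.

```bash
python3 -m crank '[[[0,-1.6,-4.4],[0,0,0],8.7],[[0,-1.6,-4.4],[0,0,0],8.7],[[0,-1.6,-4.4],[0,0,0],8.7],[[0,-1.6,-4.4],[0,0,0],8.7],[[0,-1.6,-4.4],[0,0,0],8.7]]'
python3 -m crank '[[[0,-1.6,-4.4],[0,0,0],8.7],[[0,-1.6,-4.4],[0,0,0],8.7],[[0,-1.6,-4.4],[0,0,0],8.7],[[0,-1.6,-4.4],[0,0,0],8.7],[[0,-1.6,-4.4],[0,0,0],8.7]]'
python3 -m crank '[[[0,-1.6,-4.4],[0,0,0],8.7],[[0,-1.6,-4.4],[0,0,0],8.7],[[0,-1.6,-4.2],[0,0,0],8.7],[[0,0,0],[0,0,0],8.7],[[0,0,0],[0,0,0],8.7]]'
python3 -m crank '[[[0,0,0],[0,0,0],8.7],[[0,0,0],[0,0,0],8.7]]'
python3 - <<'E'
from h import *
w=grab("wrist");cv2.imwrite("pics/w16.png",w["pixels"][:,:,::-1])
b=blobs(w,"green",amin=80);print(b)
for x,s in b: print(plane(w,x,66).round(1))
delta((467,-292,18),69)
E
```

```text
t: 26.52
ee_pos: [467.3, 78.6, 140.6]
orientation: [-0.935, 1.362, 0.937]
ft_force: [0.9, -0.2, -0.3]
width: 87.0
t: 27.15
ee_pos: [463.4, -155.3, 140.6]
orientation: [-0.934, 1.362, 0.937]
ft_force: [1.0, -0.1, 0.2]
width: 87.3
t: 27.78
ee_pos: [461.7, -291.6, 140.5]
orientation: [-0.933, 1.361, 0.938]
ft_force: [-0.5, 0.4, 0.3]
width: 86.7
t: 28.02
ee_pos: [462.6, -291.5, 141.5]
orientation: [-0.937, 1.36, 0.937]
ft_force: [0.9, -0.5, -0.2]
width: 86.9
[([364.4, 88.3], [353, 79, 23, 21, 331]), ([260.2, 205.0], [247, 191, 27, 29, 595])]
[ 405.9 -183.    66. ]
[ 465.8 -290.2   66. ]
TCP [ 462.7 -291.6  141.6] shift cm [12.36 -0.42  0.12] dist 12.37
jaw ang 69.13 down [-1.e-04  1.e-04 -1.e+00]
turn x deg 0.13
t 28.075 F [0.55 0.22 0.14] w 86.7 q [-0.58  0.42  1.86  0.    0.86 -1.79]
```

View pics/w16.png

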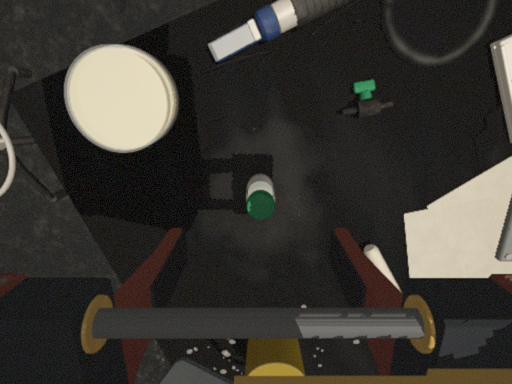

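```bash
python3 -m crank '[[[4,-0.35,0.12],[0,0,0],8.7],[[4,0,0],[0,0,0],8.7],[[3,0,0],[0,0,0],8.7],[[1.5,0,0],[0,0,0],8.7],[[0,0,0],[0,0,0],8.7]]'
python3 -m crank '[[[0,0,0],[0,0,0],8.7],[[0,0,0],[0,0,0],5],[[0,0,0],[0,0,0],2],[[0,0,0],[0,0,0],2],[[0,0,0],[0,0,0],2]]'
python3 -m crank '[[[0,0,0],[0,0,0],2],[[0,0,0],[0,0,0],2],[[0,0,0],[0,0,0],2],[[0,0,0],[0,0,0],2]]'
python3 - <<'E'
from h import *
delta((466,-291,16),69)
E
```

```text
t: 28.7
ee_pos: [466.0, -292.2, 16.0]
orientation: [-0.935, 1.361, 0.937]
ft_force: [-0.4, 0.4, -0.2]
width: 87.1
t: 29.32
ee_pos: [466.3, -292.7, 16.7]
orientation: [-0.936, 1.36, 0.936]
ft_force: [-0.2, -0.3, 0.4]
width: 50.4
t: 29.82
ee_pos: [466.3, -292.6, 16.5]
orientation: [-0.936, 1.36, 0.936]
ft_force: [-0.2, 0.4, -0.3]
width: 26.3
TCP [ 466.3 -292.6   16.5] shift cm [0.05 0.08 0.14] dist 0.17
jaw ang 69.05 down [-1.e-04  1.e-04 -1.e+00]
turn x deg 0.05
t 29.825 F [-0.16  0.36 -0.32] w 26.3 q [-0.58  0.63  1.89  0.    0.62 -1.79]
```

```bash
python3 -m crank '[[[-2,0,0],[0,0,0],2],[[-5,0,0],[0,0,0],2],[[-5.3,0,0],[0,0,0],2],[[0,0,0],[0,0,0],2],[[0,0,0],[0,0,0],2]]'
python3 - <<'E'
from h import *
w=grab("wrist");cv2.imwrite("pics/w17.png",w["pixels"][:,:,::-1])
a=cv2.imread("pics/w12.png")[200:320,200:320];b=w["pixels"][200:320,200:320,::-1]
cv2.imwrite("pics/cmp.png",cv2.resize(np.hstack([a,b]),None,fx=3,fy=3))
delta((630.5,20.3,140),69)
E
```

```text
t: 30.45
ee_pos: [466.1, -292.5, 140.2]
orientation: [-0.936, 1.36, 0.935]
ft_force: [-0.3, -0.5, -0.8]
width: 26.4
TCP [ 465.7 -292.2  139.3] shift cm [-0.07 -4.22 35.08] dist 35.34
jaw ang 69.05 down [-8.e-04  5.e-04 -1.e+00]
turn x deg 0.05
t 30.5 F [-0.17 -0.07 -0.58] w 25.9 q [-0.58  0.43  1.86 -0.    0.86 -1.79]
```

View pics/cmp.png

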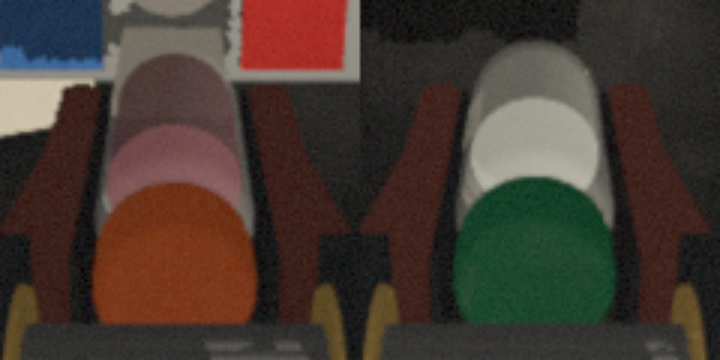

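```bash
python3 - <<'E'
from h import *
w=grab("wrist");o=get_obs();Rm=R.from_rotvec(o["orientation"]).as_matrix();T=o["ee_pos"]
for dy in(-1,0,1,2):
  for off,name in((16.5,"bottom"),(-39.5,"capbase")):
    r=13.5 if off>0 else 12
    print(dy,name,proj(w,T+Rm@np.array([off,dy+r,0])).round(1),end=" ")
  print()
E
python3 -m crank '[[[0,-0.6,5],[0,0,0],2],[[0,-0.6,5],[0,0,0],2],[[0,-0.6,5],[0,0,0],2],[[0,-0.6,5],[0,0,0],2],[[0,-0.6,5],[0,0,0],2]]'
python3 -m crank '[[[0,-0.6,5],[0,0,0],2],[[0,-0.6,5],[0,0,0],2],[[0,0,0],[0,0,0],2],[[0,0,0],[0,0,0],2],[[0,0,0],[0,0,0],2]]'
python3 -m crank '[[[0,0,0],[0,0,0],2],[[0,0,0],[0,0,0],2]]'
python3 - <<'E'
from h import *
w=grab("wrist");cv2.imwrite("pics/w18.png",w["pixels"][:,:,::-1])
delta((630.5,20.3,29),69)
E
```

```text
-1 bottom [257.6 213.5] -1 capbase [257.5 260.1] 
0 bottom [257.6 212.1] 0 capbase [257.5 258.2] 
1 bottom [257.6 210.7] 1 capbase [257.5 256.3] 
2 bottom [257.6 209.2] 2 capbase [257.5 254.4] 
t: 31.18
ee_pos: [583.3, -68.3, 137.9]
orientation: [-0.934, 1.363, 0.938]
ft_force: [0.7, 0.1, -0.4]
width: 26.5
t: 31.8
ee_pos: [629.6, 18.0, 138.9]
orientation: [-0.934, 1.362, 0.936]
ft_force: [0.1, 0.0, -0.6]
width: 26.5
t: 32.05
ee_pos: [630.5, 18.4, 139.7]
orientation: [-0.935, 1.361, 0.935]
ft_force: [1.2, 0.2, -0.6]
width: 26.4
TCP [630.6  18.6 139.7] shift cm [11.07  0.07  0.16] dist 11.08
jaw ang 69.01 down [ 2.e-04 -0.e+00 -1.e+00]
turn x deg 0.01
t 32.1 F [-0.95  0.96 -0.61] w 26.6 q [ 0.01  0.53  1.67 -0.    0.94 -1.19]
```

View pics/w18.png

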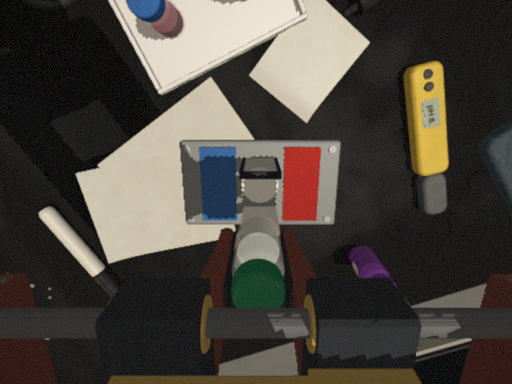

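```bash
python3 -m crank '[[[2,0.1,0.16],[0,0,0],2],[[3,0,0],[0,0,0],2],[[3,0,0],[0,0,0],2],[[2,0,0],[0,0,0],2],[[0.8,0,0],[0,0,0],2]]'
python3 -m crank '[[[0,0,0],[0,0,0],2],[[0,0,0],[0,0,0],2],[[0,0,0],[0,0,0],2]]'
python3 - <<'E'
from h import *
delta((630.5,20.3,28.5),69)
w=grab("wrist");cv2.imwrite("pics/w19.png",w["pixels"][:,:,::-1])
E
```

```text
t: 32.72
ee_pos: [629.3, 21.1, 29.7]
orientation: [-0.935, 1.362, 0.937]
ft_force: [-0.3, 1.1, -0.3]
width: 26.0
t: 33.1
ee_pos: [631.0, 21.0, 32.6]
orientation: [-0.936, 1.359, 0.935]
ft_force: [-1.2, -1.0, -0.1]
width: 26.4
TCP [631.   21.   32.6] shift cm [ 0.41  0.02 -0.09] dist 0.42
jaw ang 69.05 down [ 0.0018  0.     -1.    ]
turn x deg 0.05
t 33.1 F [-1.21 -0.95 -0.12] w 26.4 q [ 0.01  0.68  1.7  -0.    0.75 -1.19]
```

View pics/w19.png

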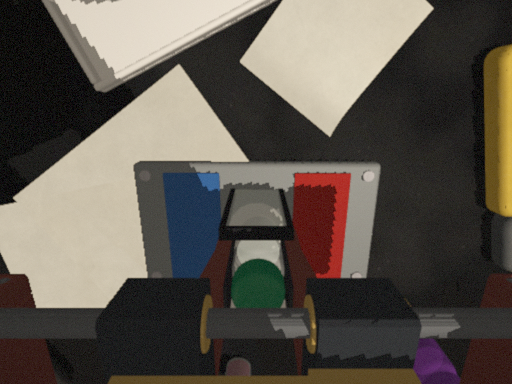

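```bash
python3 -m crank '[[[0.2,0,-0.05],[0,0,0],2],[[0,0,0],[0,0,0],2],[[0,0,0],[0,0,0],2],[[0,0,0],[0,0,0],2]]'
python3 - <<'E'
from h import *
delta((630.5,20.3,28.5),69)
E
```

```text
t: 33.65
ee_pos: [630.1, 20.6, 29.6]
orientation: [-0.936, 1.36, 0.936]
ft_force: [-0.4, -0.4, -0.4]
width: 26.5
TCP [630.1  20.6  29.6] shift cm [ 0.11 -0.05 -0.01] dist 0.12
jaw ang 69.05 down [-1.e-04 -0.e+00 -1.e+00]
turn x deg 0.05
t 33.65 F [-0.37 -0.38 -0.39] w 26.5 q [ 0.01  0.69  1.71 -0.    0.75 -1.19]
```

```bash
python3 -m crank '[[[0.1,0,0],[0,0,0],2],[[0,0,0],[0,0,0],2],[[0,0,0],[0,0,0],2.6],[[0,0,0],[0,0,0],3.5],[[0,0,0],[0,0,0],5]]'
python3 -m crank '[[[0,0,0],[0,0,0],8.7],[[0,0,0],[0,0,0],8.7],[[-2,0,0],[0,0,0],8.7],[[-5,0,0],[0,0,0],8.7],[[-5,0,0],[0,0,0],8.7]]'
python3 -m crank '[[[0,0,0],[0,0,0],8.7],[[0,0,0],[0,0,0],8.7]]'
python3 - <<'E'
from h import *
w=grab("wrist");cv2.imwrite("pics/w20.png",w["pixels"][:,:,::-1])
b=blobs(w,"green",box=(200,150,320,260),amin=80);print(b)
for x,s in b: print(plane(w,x,78).round(1))
delta((458.5,68,140),69)
E
```

```text
t: 34.28
ee_pos: [630.1, 20.6, 28.6]
orientation: [-0.936, 1.36, 0.936]
ft_force: [1.0, 0.7, -0.8]
width: 41.4
t: 34.9
ee_pos: [630.0, 20.6, 151.0]
orientation: [-0.936, 1.36, 0.936]
ft_force: [0.8, -0.4, -0.1]
width: 86.6
t: 35.15
ee_pos: [629.9, 20.6, 149.3]
orientation: [-0.936, 1.36, 0.935]
ft_force: [-0.7, -0.4, 0.2]
width: 87.3
[([257.6, 202.9], [244, 190, 28, 27, 569])]
[629.2  20.9  78. ]
TCP [629.4  20.6 148.3] shift cm [ 0.84 17.66 -1.68] dist 17.76
jaw ang 69.05 down [-0.001 -0.    -1.   ]
turn x deg 0.05
t 35.2 F [ 0.5   0.7  -0.01] w 87.1 q [ 0.01  0.52  1.67 -0.    0.96 -1.19]
```

View pics/w20.png

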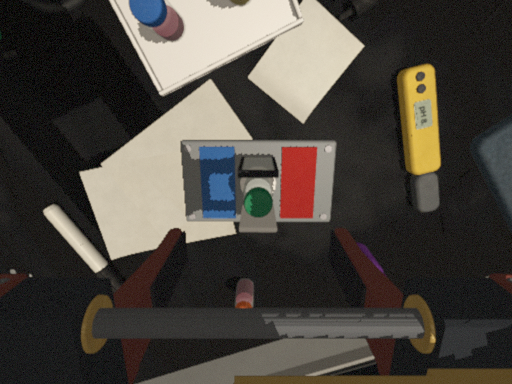

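The green vial stands free on the white pad, cap (257.6,203), about 1 mm from the centre. Next, fetch the red standard.

```bash
python3 -m crank '[[[0,4.4,-0.42],[0,0,0],8.7],[[0,4.4,-0.42],[0,0,0],8.7],[[0,4.4,-0.42],[0,0,0],8.7],[[0,4.4,-0.42],[0,0,0],8.7],[[0,0,0],[10,0,0],8.7]]'
python3 -m crank '[[[0,0,0],[10,0,0],8.7],[[0,0,0],[10,0,0],8.7],[[0,0,0],[10,0,0],8.7],[[0,0,0],[10,0,0],8.7],[[0,0,0],[10,0,0],8.7]]'
python3 -m crank '[[[0,0,0],[10,0,0],8.7],[[0,0,0],[10,0,0],8.7],[[0,0,0],[10,0,0],8.7],[[0,0,0],[0,0,0],8.7],[[0,0,0],[0,0,0],8.7]]'
python3 - <<'E'
from h import *
w=grab("wrist");cv2.imwrite("pics/w21.png",w["pixels"][:,:,::-1])
b=blobs(w,"red",amin=80);print(b)
for x,s in b: print(plane(w,x,71).round(1))
delta((458.5,68,19.6),-21.1)
E
```

```text
t: 35.83
ee_pos: [455.1, 68.1, 147.0]
orientation: [-0.8, 1.424, 0.803]
ft_force: [0.9, 1.1, -0.4]
width: 87.2
t: 36.45
ee_pos: [458.6, 67.7, 147.3]
orientation: [-0.12, 1.571, 0.119]
ft_force: [0.3, -1.0, -0.1]
width: 86.9
t: 37.08
ee_pos: [459.2, 67.8, 148.0]
orientation: [0.284, 1.554, -0.285]
ft_force: [0.0, 0.3, 0.2]
width: 86.9
[([16.4, 6.4], [0, 0, 32, 16, 414]), ([437.0, 126.7], [395, 109, 86, 37, 2896]), ([257.1, 200.1], [244, 186, 27, 29, 601]), ([145.4, 276.0], [115, 228, 66, 79, 783]), ([343.7, 237.2], [335, 229, 19, 21, 118]), ([374.3, 282.2], [346, 244, 57, 63, 758]), ([9.4, 282.3], [0, 275, 26, 22, 162]), ([502.3, 279.3], [490, 274, 22, 14, 106]), ([133.3, 353.5], [122, 339, 26, 37, 259]), ([382.6, 350.5], [369, 339, 25, 31, 242])]
[352.2 265.5  71. ]
[615.3  76.8  71. ]
[460.   69.9  71. ]
[335.9  36.8  71. ]
[519.8   9.7  71. ]
[534.1 -45.5  71. ]
[213.2  76.1  71. ]
[647.1 -85.   71. ]
[281.8 -40.8  71. ]
[ 522.4 -127.9   71. ]
TCP [459.4  67.8 148.1] shift cm [12.85 -0.   -0.08] dist 12.85
jaw ang -20.79 down [-1.1e-03 -1.0e-04 -1.0e+00]
turn x deg 0.31
t 37.125 F [ 0.36 -0.65 -0.41] w 87.3 q [ 0.12  0.3   2.03 -0.    0.81  0.48]
```

View pics/w21.png

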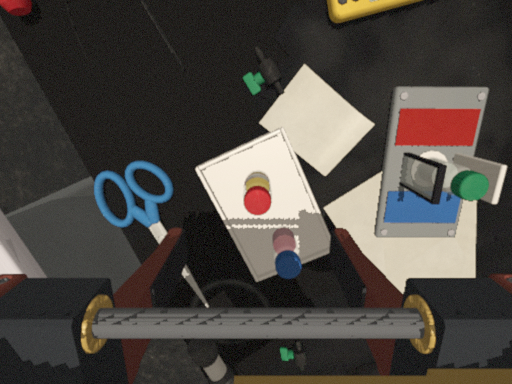

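Red cap (257,200) is on the jaw centre line.

```bash
python3 -m crank '[[[4,0,-0.03],[0.3,0,0],8.7],[[4,0,0],[0,0,0],8.7],[[3,0,0],[0,0,0],8.7],[[1.85,0,0],[0,0,0],8.7],[[0,0,0],[0,0,0],8.7]]'
python3 -m crank '[[[0,0,0],[0,0,0],8.7],[[0,0,0],[0,0,0],5],[[0,0,0],[0,0,0],2],[[0,0,0],[0,0,0],2],[[0,0,0],[0,0,0],2]]'
python3 -m crank '[[[0,0,0],[0,0,0],2],[[0,0,0],[0,0,0],2],[[0,0,0],[0,0,0],2],[[0,0,0],[0,0,0],2]]'
python3 - <<'E'
from h import *
delta((458.5,68,19.6),-21.1)
E
```

```text
t: 37.75
ee_pos: [458.3, 67.8, 18.9]
orientation: [0.289, 1.554, -0.291]
ft_force: [0.1, -0.4, 0.3]
width: 86.8
t: 38.38
ee_pos: [459.5, 67.9, 20.3]
orientation: [0.291, 1.551, -0.291]
ft_force: [-0.1, -0.2, 0.3]
width: 50.4
t: 38.88
ee_pos: [459.4, 67.9, 20.0]
orientation: [0.291, 1.551, -0.291]
ft_force: [-0.2, -0.2, -0.2]
width: 26.4
TCP [459.4  67.9  20. ] shift cm [ 0.04 -0.02 -0.09] dist 0.1
jaw ang -21.25 down [-1.e-04 -0.e+00 -1.e+00]
turn x deg -0.15
t 38.875 F [-0.25 -0.24 -0.15] w 26.4 q [ 0.12  0.55  2.08 -0.    0.51  0.49]
```

```bash
python3 -m crank '[[[-2,0,0],[0,0,0],2],[[-5,0,0],[0,0,0],2],[[-4,0,0],[0,0,0],2],[[0,0,0],[0,0,0],2],[[0,0,0],[0,0,0],2]]'
python3 - <<'E'
from h import *
w=grab("wrist");cv2.imwrite("pics/w22.png",w["pixels"][:,:,::-1])
a=cv2.imread("pics/w3.png")[200:320,200:320];b=w["pixels"][200:320,200:320,::-1]
cv2.imwrite("pics/cmp2.png",cv2.resize(np.hstack([a,b]),None,fx=3,fy=3))
o=get_obs();Rm=R.from_rotvec(o["orientation"]).as_matrix();T=o["ee_pos"]
for off,r in((16,13.5),(-40,12)): print(proj(w,T+Rm@np.array([off,r,0])).round(1))
delta((645.6,59.4,130),-21.1)
E
```

```text
t: 39.5
ee_pos: [459.0, 67.9, 129.6]
orientation: [0.291, 1.552, -0.291]
ft_force: [-0.3, 0.6, -0.4]
width: 26.2
[256.4 214.1]
[256.2 260.8]
TCP [458.6  67.8 129.1] shift cm [-0.12  5.99 17.74] dist 18.72
jaw ang -21.25 down [-1.8e-03 -3.0e-04 -1.0e+00]
turn x deg -0.15
t 39.55 F [-0.85 -0.09 -1.05] w 26.5 q [ 0.12  0.34  2.04 -0.    0.76  0.49]
```

View pics/cmp2.png

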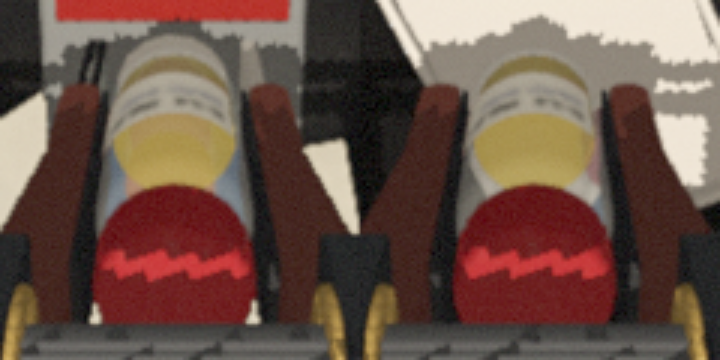

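```bash
python3 -m crank '[[[0,1.5,4.4],[0,0,0],2],[[0,1.5,4.4],[0,0,0],2],[[0,1.5,4.4],[0,0,0],2],[[0,1.5,4.4],[0,0,0],2],[[0,0,0],[0,0,0],2]]'
python3 -m crank '[[[0,0,0],[0,0,0],2],[[0,0,0],[0,0,0],2],[[0,0,0],[0,0,0],2]]'
python3 - <<'E'
from h import *
w=grab("wrist");cv2.imwrite("pics/w23.png",w["pixels"][:,:,::-1])
delta((645.4,60,28),-21.1)
E
```

```text
t: 40.17
ee_pos: [647.1, 59.8, 127.8]
orientation: [0.291, 1.552, -0.292]
ft_force: [0.2, 0.2, -0.2]
width: 26.5
t: 40.55
ee_pos: [644.3, 60.1, 130.0]
orientation: [0.291, 1.552, -0.291]
ft_force: [0.5, 0.2, 0.1]
width: 26.1
TCP [644.6  60.2 130.2] shift cm [1.022e+01 1.000e-02 8.000e-02] dist 10.22
jaw ang -21.23 down [-2.e-04 -0.e+00 -1.e+00]
turn x deg -0.13
t 40.6 F [-0.76 -0.43  0.07] w 26.4 q [ 0.07  0.56  1.64 -0.    0.94  0.45]
```

View pics/w23.png

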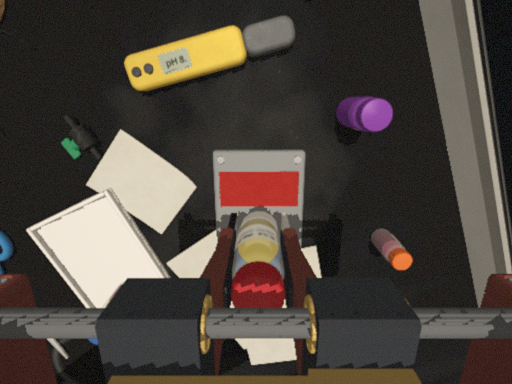

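The held vial is over the red pad. Go down.

```bash
python3 -m crank '[[[3,0,0.06],[0,0,0],2],[[3,0,0],[0,0,0],2],[[2.5,0,0],[0,0,0],2],[[1.2,0,0],[0,0,0],2],[[0.3,0,0],[0,0,0],2]]'
python3 -m crank '[[[0,0,0],[0,0,0],2],[[0,0,0],[0,0,0],2],[[0,0,0],[0,0,0],2],[[0,0,0],[0,0,0],2]]'
python3 - <<'E'
from h import *
w=grab("wrist");cv2.imwrite("pics/w24.png",w["pixels"][:,:,::-1])
delta((645.4,60,28),-21.1)
E
```

```text
t: 41.22
ee_pos: [645.5, 59.8, 29.8]
orientation: [0.291, 1.552, -0.291]
ft_force: [-0.4, 0.0, 0.5]
width: 26.3
t: 41.72
ee_pos: [646.0, 59.9, 30.5]
orientation: [0.291, 1.551, -0.291]
ft_force: [-0.5, -0.8, -0.3]
width: 26.5
TCP [645.9  59.8  30.4] shift cm [ 0.24 -0.   -0.06] dist 0.24
jaw ang -21.25 down [ 4.e-04  0.e+00 -1.e+00]
turn x deg -0.15
t 41.775 F [-0.37 -0.28 -0.58] w 26.5 q [ 0.07  0.71  1.66 -0.    0.77  0.44]
```

View pics/w24.png

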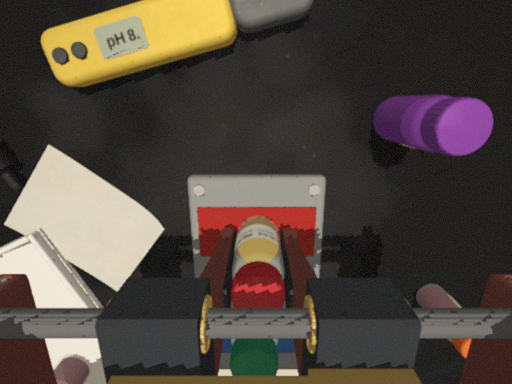

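```bash
python3 -m crank '[[[0.2,0,-0.04],[0,0,0],2],[[0,0,0],[0,0,0],2],[[0,0,0],[0,0,0],2]]'
python3 -m crank '[[[0,0,0],[0,0,0],2.6],[[0,0,0],[0,0,0],3.5],[[0,0,0],[0,0,0],5],[[0,0,0],[0,0,0],8],[[0,0,0],[0,0,0],8.7]]'
python3 -m crank '[[[-2,0,0],[0,0,0],8.7],[[-5,0,0],[0,0,0],8.7],[[-5,0,0],[0,0,0],8.7],[[0,0,0],[0,0,0],8.7],[[0,0,0],[0,0,0],8.7]]'
python3 - <<'E'
from h import *
w=grab("wrist");cv2.imwrite("pics/w25.png",w["pixels"][:,:,::-1])
delta((462.7,-1.7,140),-21.1)
E
```

```text
t: 42.15
ee_pos: [645.5, 60.0, 28.1]
orientation: [0.291, 1.551, -0.291]
ft_force: [-0.4, 0.4, -0.4]
width: 26.5
t: 42.78
ee_pos: [645.4, 60.0, 28.1]
orientation: [0.291, 1.551, -0.291]
ft_force: [-0.1, -0.0, 0.9]
width: 61.7
t: 43.4
ee_pos: [645.2, 60.0, 148.8]
orientation: [0.291, 1.551, -0.291]
ft_force: [-0.2, 1.0, -0.3]
width: 87.1
TCP [644.7  59.9 147.7] shift cm [  0.79 -12.34 -14.73] dist 19.23
jaw ang -21.25 down [-1.1e-03 -1.0e-04 -1.0e+00]
turn x deg -0.15
t 43.45 F [-0.29  0.26 -1.07] w 86.4 q [ 0.07  0.54  1.63 -0.    0.97  0.45]
```

View pics/w25.png

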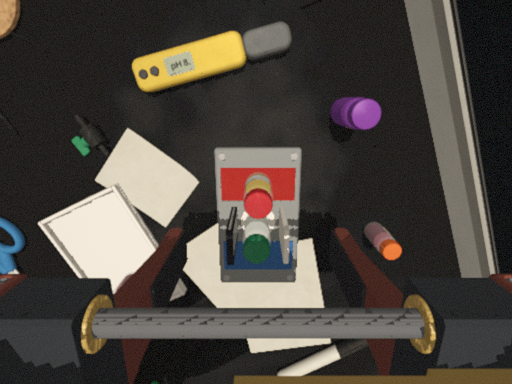

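Red stands on the red pad, cap (258,203). Now blue from the tray.

```bash
python3 -m crank '[[[0,-3.08,-3.7],[0,0,0],8.7],[[0,-3.08,-3.7],[0,0,0],8.7],[[0,-3.08,-3.7],[0,0,0],8.7],[[0,-3.08,-3.7],[0,0,0],8.7],[[0,0,0],[0,0,0],8.7]]'
python3 -m crank '[[[0,0,0],[0,0,0],8.7],[[0,0,0],[0,0,0],8.7],[[0,0,0],[0,0,0],8.7]]'
python3 - <<'E'
from h import *
w=grab("wrist");cv2.imwrite("pics/w26.png",w["pixels"][:,:,::-1])
b=blobs(w,"blue",box=(200,150,320,260),amin=80,v=30);print(b)
for x,s in b: print(plane(w,x,71).round(1))
delta((462.7,-1.7,20),-21.1)
E
```

```text
t: 44.08
ee_pos: [458.3, -1.7, 146.6]
orientation: [0.291, 1.557, -0.293]
ft_force: [0.3, -0.5, 0.4]
width: 86.9
t: 44.45
ee_pos: [463.6, -1.0, 147.9]
orientation: [0.291, 1.551, -0.291]
ft_force: [-0.2, 0.9, -0.4]
width: 87.1
[([257.1, 200.8], [245, 187, 26, 29, 574])]
[464.3   0.6  71. ]
TCP [463.4  -1.  147.9] shift cm [12.79 -0.09 -0.04] dist 12.79
jaw ang -21.22 down [-0. -0. -1.]
turn x deg -0.12
t 44.5 F [0.23 0.48 0.58] w 87.3 q [-0.03  0.3   2.03 -0.    0.8   0.34]
```

View pics/w26.png

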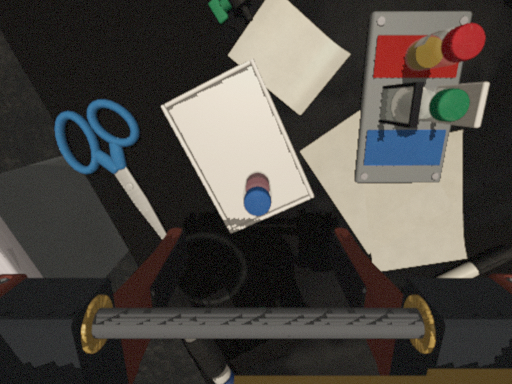

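```bash
python3 -m crank '[[[4,-0.06,-0.04],[0,0,0],8.7],[[4,0,0],[0,0,0],8.7],[[3,0,0],[0,0,0],8.7],[[1.75,0,0],[0,0,0],8.7],[[0,0,0],[0,0,0],8.7]]'
python3 -m crank '[[[0,0,0],[0,0,0],8.7],[[0,0,0],[0,0,0],5],[[0,0,0],[0,0,0],2],[[0,0,0],[0,0,0],2],[[0,0,0],[0,0,0],2]]'
python3 -m crank '[[[0,0,0],[0,0,0],2],[[0,0,0],[0,0,0],2],[[0,0,0],[0,0,0],2],[[0,0,0],[0,0,0],2]]'
python3 - <<'E'
from h import *
delta((462.7,-1.7,20),-21.1)
E
```

```text
t: 45.12
ee_pos: [461.5, -1.5, 19.4]
orientation: [0.291, 1.554, -0.291]
ft_force: [-0.9, 1.0, 0.1]
width: 86.9
t: 45.75
ee_pos: [462.3, -1.6, 20.8]
orientation: [0.291, 1.551, -0.291]
ft_force: [0.1, -0.4, 0.7]
width: 49.7
t: 46.25
ee_pos: [462.2, -1.6, 20.6]
orientation: [0.291, 1.551, -0.291]
ft_force: [-0.7, -0.5, -0.6]
width: 26.4
TCP [462.2  -1.6  20.6] shift cm [0.06 0.01 0.05] dist 0.07
jaw ang -21.25 down [-1.e-04 -0.e+00 -1.e+00]
turn x deg -0.15
t 46.25 F [-0.75 -0.54 -0.62] w 26.4 q [-0.03  0.55  2.08 -0.    0.51  0.34]
```

```bash
python3 -m crank '[[[-2,0,0],[0,0,0],2],[[-5,0,0],[0,0,0],2],[[-4,0,0],[0,0,0],2],[[0,0,0],[0,0,0],2],[[0,0,0],[0,0,0],2]]'
python3 - <<'E'
from h import *
w=grab("wrist");cv2.imwrite("pics/w27.png",cv2.resize(w["pixels"][200:320,200:320,::-1],None,fx=3,fy=3))
o=get_obs();Rm=R.from_rotvec(o["orientation"]).as_matrix();T=o["ee_pos"]
for off,r in((16.6,13.5),(-39.4,12)): print(proj(w,T+Rm@np.array([off,r,0])).round(1))
delta((615.4,-18.7,28.6),-21.1)
E
```

```text
t: 46.88
ee_pos: [461.8, -1.6, 130.1]
orientation: [0.291, 1.552, -0.291]
ft_force: [-0.8, 0.5, -0.1]
width: 26.4
[256.4 213.7]
[256.2 260. ]
TCP [461.4  -1.6 129.6] shift cm [10.07  4.   14.99] dist 18.5
jaw ang -21.25 down [-0.0018  0.     -1.    ]
turn x deg -0.15
t 46.925 F [ 0.57  0.18 -1.27] w 26.3 q [-0.03  0.33  2.05 -0.    0.76  0.34]
```

View pics/w27.png

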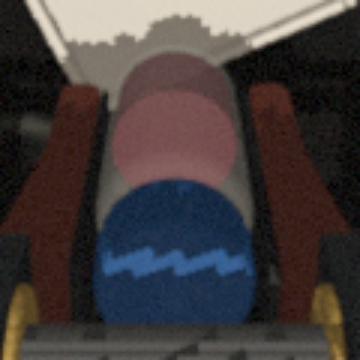

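```bash
python3 -m crank '[[[0,1,3.73],[0,0,0],2],[[0,1,3.73],[0,0,0],2],[[0,1,3.73],[0,0,0],2],[[0,1,3.73],[0,0,0],2],[[0,0,0],[0,0,0],2]]'
python3 -m crank '[[[0,0,0],[0,0,0],2],[[0,0,0],[0,0,0],2],[[0,0,0],[0,0,0],2]]'
python3 - <<'E'
from h import *
w=grab("wrist");cv2.imwrite("pics/w28.png",w["pixels"][:,:,::-1])
delta((615.4,-19,28.6),-21.1)
E
```

```text
t: 47.55
ee_pos: [617.2, -18.6, 128.5]
orientation: [0.291, 1.552, -0.291]
ft_force: [-0.5, 1.5, -0.5]
width: 26.4
t: 47.92
ee_pos: [615.0, -18.3, 130.5]
orientation: [0.291, 1.552, -0.291]
ft_force: [0.4, -0.0, 0.8]
width: 26.2
TCP [615.2 -18.3 130.7] shift cm [10.21 -0.05  0.04] dist 10.21
jaw ang -21.24 down [-2.e-04 -0.e+00 -1.e+00]
turn x deg -0.14
t 47.975 F [0.04 0.79 0.86] w 26.5 q [-0.05  0.52  1.71 -0.    0.91  0.32]
```

View pics/w28.png

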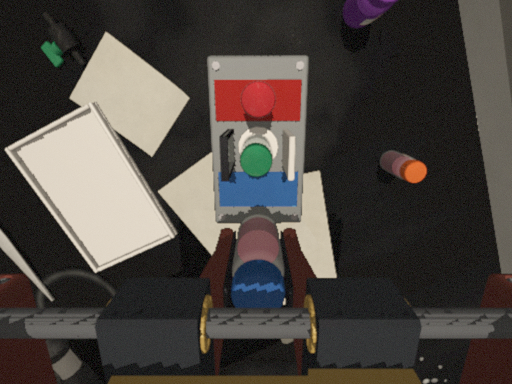

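Red and green are both centred on their pads. Lower the blue one, with its pad centre at (258,188).

```bash
python3 -m crank '[[[3,-0.04,0],[0,0,0],2],[[3,0,0],[0,0,0],2],[[2.5,0,0],[0,0,0],2],[[1.2,0,0],[0,0,0],2],[[0.3,0,0],[0,0,0],2]]'
python3 -m crank '[[[0,0,0],[0,0,0],2],[[0,0,0],[0,0,0],2],[[0,0,0],[0,0,0],2],[[0,0,0],[0,0,0],2]]'
python3 - <<'E'
from h import *
delta((615.4,-19,28.6),-21.1)
w=grab("wrist");cv2.imwrite("pics/w29.png",w["pixels"][:,:,::-1])
E
```

```text
t: 48.6
ee_pos: [615.4, -18.8, 30.3]
orientation: [0.291, 1.552, -0.291]
ft_force: [-0.4, -0.2, 0.3]
width: 26.6
t: 49.1
ee_pos: [615.9, -18.8, 31.0]
orientation: [0.291, 1.551, -0.291]
ft_force: [-0.2, 0.6, 0.1]
width: 26.0
TCP [615.9 -18.8  31. ] shift cm [ 0.24 -0.04 -0.04] dist 0.24
jaw ang -21.25 down [ 6.e-04 -0.e+00 -1.e+00]
turn x deg -0.15
t 49.1 F [-0.16  0.56  0.11] w 26.0 q [-0.05  0.67  1.74 -0.    0.73  0.32]
```

View pics/w29.png

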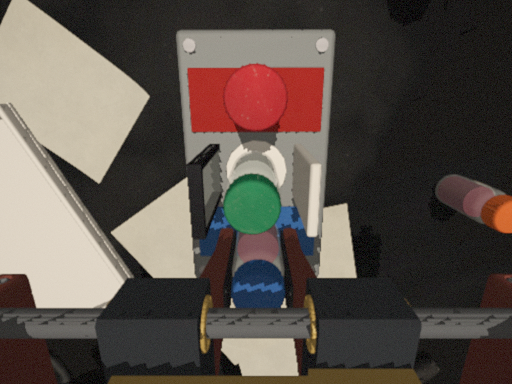

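```bash
python3 -m crank '[[[0.2,-0.03,0],[0,0,0],2],[[0,0,0],[0,0,0],2],[[0,0,0],[0,0,0],2]]'
python3 -m crank '[[[0,0,0],[0,0,0],2.6],[[0,0,0],[0,0,0],3.5],[[0,0,0],[0,0,0],5],[[0,0,0],[0,0,0],8],[[0,0,0],[0,0,0],8.7]]'
python3 -m crank '[[[-2,0,0],[0,0,0],8.7],[[-5,0,0],[0,0,0],8.7],[[-5,0,0],[0,0,0],8.7],[[-2,-5,0],[0,0,0],8.7],[[0,-5,0],[0,0,0],8.7]]'
python3 -m crank '[[[0,0,-4],[0,0,0],8.7],[[0,0,-4],[0,0,0],8.7],[[0,0,0],[0,0,0],8.7],[[0,0,0],[0,0,0],8.7],[[0,0,0],[0,0,0],8.7]]'
python3 - <<'E'
from h import *
t=grab("top");s=grab("scene");w=grab("wrist")
for d,n in((t,"top"),(s,"scene"),(w,"wrist")): cv2.imwrite(f"pics/{n}9.png",d["pixels"][:,:,::-1])
cv2.imwrite("pics/s9c.png",cv2.resize(s["pixels"][120:250,120:330,::-1],None,fx=3.7,fy=3.7,interpolation=cv2.INTER_CUBIC))
delta((1,1,1))
E
```

```text
t: 49.52
ee_pos: [615.7, -19.1, 28.6]
orientation: [0.291, 1.551, -0.291]
ft_force: [1.1, 0.1, 0.7]
width: 26.1
t: 50.15
ee_pos: [615.5, -19.1, 28.5]
orientation: [0.291, 1.551, -0.291]
ft_force: [0.3, 0.1, -0.2]
width: 61.7
t: 50.78
ee_pos: [580.6, -113.2, 172.6]
orientation: [0.289, 1.545, -0.29]
ft_force: [-0.1, -0.5, -0.6]
width: 87.5
t: 51.4
ee_pos: [506.1, -83.6, 169.2]
orientation: [0.291, 1.549, -0.291]
ft_force: [-0.9, -0.1, -0.1]
width: 86.9
TCP [505.4 -83.4 168.6] shift cm [ 16.74 -10.41 -50.07] dist 53.82
jaw ang -21.25 down [ 2.e-04 -1.e-04 -1.e+00]
t 51.55 F [-0.19 -0.86 -0.4 ] w 87.0 q [-0.19  0.33  1.92 -0.    0.89  0.18]
```

View pics/s9c.png

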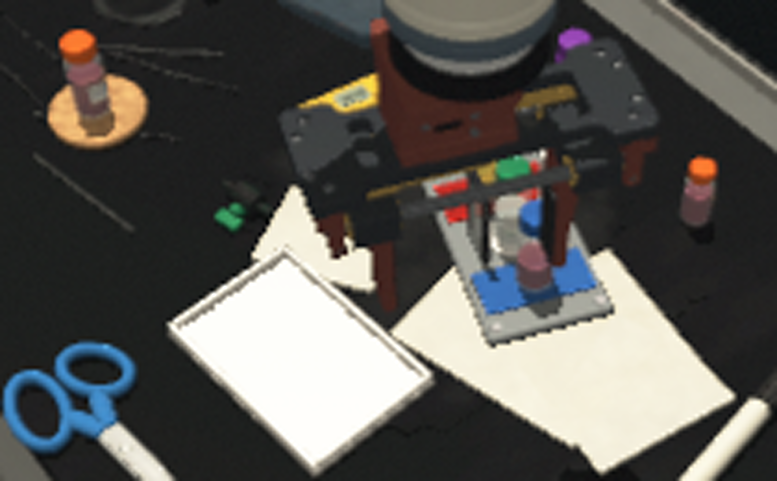

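View pics/wrist9.png

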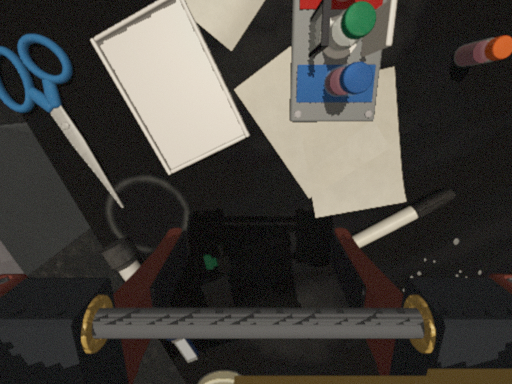

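View pics/top9.png

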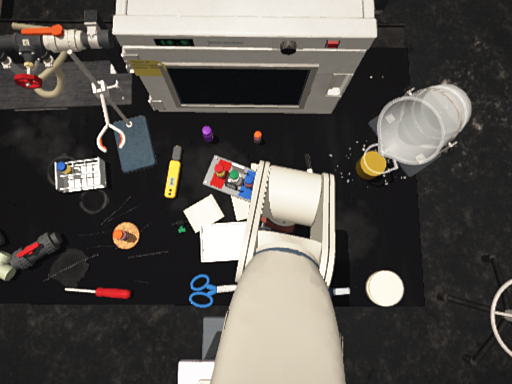

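All three look upright. One more picture of the whole comparator from the side, for the centring.

```bash
python3 -m crank '[[[0,4.5,-2],[0,0,0],8.7],[[-3,4.5,-2],[0,0,0],8.7],[[0,0,0],[0,0,0],8.7],[[0,0,0],[0,0,0],8.7],[[0,0,0],[0,0,0],8.7]]'
python3 - <<'E'
from h import *
t=grab("top");s=grab("scene");w=grab("wrist")
cv2.imwrite("pics/w30.png",cv2.resize(w["pixels"][50:260,300:512,::-1],None,fx=2.8,fy=2.8,interpolation=cv2.INTER_CUBIC))
for n,box in(("red",(300,50,512,260)),("green",(300,50,512,260)),("blue",(300,50,512,260))):
    print(n,blobs(w,n,box,amin=60))
c=np.array([630.5,20.2]);u=np.array([.358,.934])
for n,k in(("red",42),("green",0),("blue",-42)):
    p=c+k*u;print(n,"exp cap top px",proj(w,[*p,80]).round(1),"cap mid",proj(w,[*p,74]).round(1))
tp=blobs(t,"orange",(100,210,150,260));print(tp)
cv2.imwrite("pics/s10.png",cv2.resize(s["pixels"][120:250,120:330,::-1],None,fx=3.7,fy=3.7,interpolation=cv2.INTER_CUBIC))
E
```

```text
t: 52.18
ee_pos: [499.7, 14.1, 197.8]
orientation: [0.292, 1.552, -0.292]
ft_force: [-0.2, 0.6, 0.0]
width: 86.9
red [([365.6, 88.8], [329, 72, 77, 35, 1934])]
green [([382.5, 133.4], [369, 121, 27, 26, 522])]
blue [([359.5, 165.6], [325, 149, 67, 39, 1522])]
red exp cap top px [390.7  86.7] cap mid [387.9  87. ]
green exp cap top px [384.9 134.4] cap mid [382.3 133.7]
blue exp cap top px [379.5 177.9] cap mid [377.2 176.4]
[([125.9, 235.1], [112, 222, 28, 28, 471])]
```

View pics/w30.png

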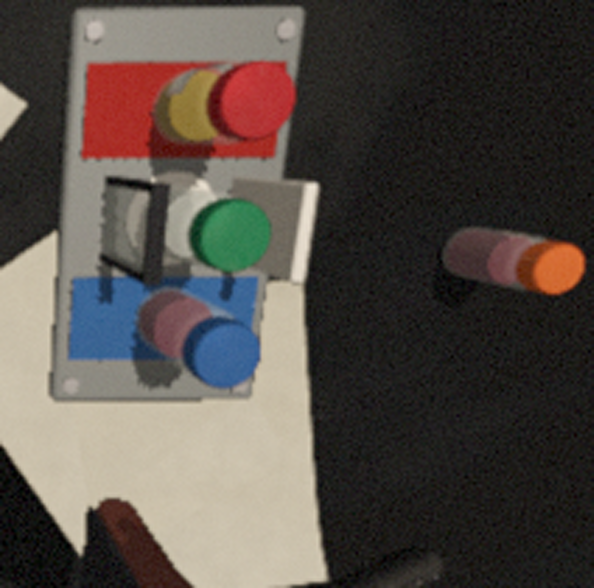

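View pics/s10.png

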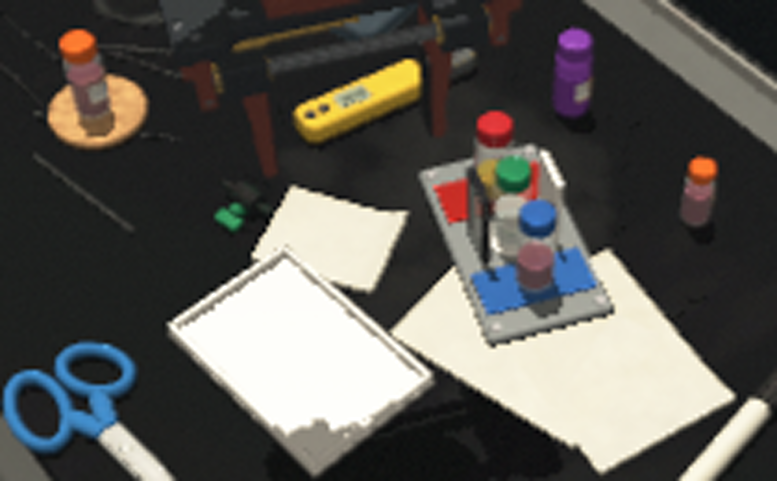

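```bash
python3 -c "
from workcell import *
print(close_job())"
```

```text
the job is handed in; nothing more can be done
None
```

The sample change is done in the order asked, and I handed it in at about 52 s of the 136 s allowed. `close_job()` reports no verdict.

- **Order of work:** I stood the red and then the blue standard in the tray. The orange old sample went to the middle of the cork mat and the green new sample to the comparator's white middle pad. Then red went back on the red pad and blue on the blue pad. Both standards had been on their own colours from the start.
- **Centring:** In the last wrist picture the three comparator caps lie within about 1–3 px (roughly 1–3 mm) of where centred vials should appear. The biggest differences were blue, about 2 px along the row, and green, whose cap top read about 3 px off across the row. Green's colour centroid agreed with the expected position, and both are near the 2 mm calibration limit, so I did not adjust them.
- **Old sample:** Its release point was within about 2 mm of the mat centre. My readings of that centre differed by 3–5 mm between cameras.
- **Final state:** All four vials look upright and free, the gripper is open and clear, and the look-alikes are untouched. In the readings I took, no contact force showed above noise, about 1 N.

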